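# Right the mandrel and peel the top tray off the stack

### The arm

A 6-joint arm with a two-finger parallel gripper is mounted at the origin on the work surface. World frame = base frame: x ahead of the robot, y to its left, z up, the work surface at z = 0. Lengths are in m, angles in rad, forces in N, time in s.
With the tool pointing down it reaches from about 0.35 to 0.85 m from the base axis. Payload 8.1 kg.
Tool frame: the origin (TCP) lies where the fingers leave the gripper's body, on its centre line; the fingertips stand finger_overhang ahead of it and the grasp point (between the pads) lies 54 mm ahead of it (finger_overhang is the distance from the TCP to the fingertips, in m); y points along the fingers, x is the direction in which the jaws open and shut, and the axes are right-handed (so a half turn about y gives the same grasp; the last joint's range is limited). The gripper opens to 85 mm and grips with 20 to 120 N. Pads are 22 mm wide; open, the fingers measure 114 mm over their backs; the gripper's body (76 mm by 85 mm) begins 54 mm behind the grasp point. The pads swing forward as they close: fully open they stand 13 mm farther back than shut.
Start: joints at [-1.256, 0.13, 1.488, -0, 1.523, -0.085], TCP at [0.234, -0.553, 0.304] pointing down, gripper open.
Joint ranges: [-2.96, 2.96], [-0.89, 2.26], [0.02, 2.5], [-1.34, 4.48], [0, 2.73], [-2.66, 2.66]. Speed limits (rad/s): [2.39, 2.39, 2.79, 3.14, 3.14, 3.14].

### API

Orientations are given as a unit quaternion [x, y, z, w].
In Python, from plant import * gives the robot as it stands. The module is installed in compiled form; this text tells all that it offers.
- The arm moves only by the shell command python3 -m crank 'ROWS'. ROWS is JSON, a list of rows, each an object with "travel": the shift along the tool's x, y, z in cm, a list of three; "turn": the turn, a rotation vector about the tool's x, y, z in degrees, a list of three; "jaw": the finger opening in cm, from 0 to 8.54. A call has exactly 5 rows; each row shifts and turns the commanded pose from where the row before left it, along the tool's axes as they then stand; what a row does not reach is not made up. A row lasts 1/12 s, in which the tool goes at most 41.7 mm and 7.16 degrees, less where a joint would pass 70% of its speed; a pose out of reach is approached as far as the arm can. A call with a gripper value outside its range is refused whole. The fingers move at their own pace and stop on an object; the grip force is fixed at half the most. Time passes only in rows, so rows that do not move let the fingers close, or fill a call up. It gives the time, the measured TCP pose, the force and the opening at its end, in the units of the state.
- sense(): the state, without advancing time (a new reading comes with each control period).
- get_image(name): name is "scene" or "top"; returns the picture (400x640x3 uint8, red, green, blue); there is no depth.
- camera_model(name): a dict with "fx", "fy", "cx", "cy" (pixels), "T" (4x4, takes a point from camera to world coordinates). Camera axes: x right, y down, z forward; pixel columns grow to the right and rows downward; lengths in m; the calibration is good to about 2 mm. A picture is of the moment at which its call begins. camera_model takes no time and is no camera call.
- hand_in(): hands the job in, once; it reports no verdict.
Trained networks look in the newest picture that a camera, given by its name, has taken for a name from the list of things; names that differ only in an ending like _2 or _b are one class to them, and where a whole thing is asked for, a point or a joint stands for the part that bears it (a point fixed in the world has none). Each returns a list of dicts, best first, with "conf" (0 to 1); they miss things now and then, are a little off and sometimes report something else, mostly with a low value. They report only what shows in the picture. A call takes as long as a camera call. They do not tell look-alikes from the thing itself.
- look_for(camera, thing): "position" ([column, row] in pixels, amid what is visible of it).
- place_of(camera, thing): "position" ([column, row] in pixels: a listed point, or the origin of a listed thing).
The state is a dict: "clock": time; "joints": joint angles; "joint_velocities": joint speeds; "joint_efforts": joint torques, N m; "position": TCP position; "eef_rot": TCP orientation; "force": force on the tool from outside, world axes, zero at the start; "moment": the same for the moment, N m; "opening": finger opening in m.
Only numpy, scipy, OpenCV 4.12 (cv2) and the standard library are available. Lean on these libraries where they do the work, as an engineer would, in place of code of your own. Each camera call takes 0.05 s, during which the arm holds its last target.

### The job

The polishing mandrel has toppled over into the top one of the nested trays: stand it upright on its knurled body's foot on clear bench and let go of it. Then peel the top tray off the trays it clings to, by bringing up its corner that has the lone pull tab while the opposite corner still sits in the nest, and lift it away without dragging the rest of the stack along or disturbing the other things on the bench. Finish holding the empty tray up, level and still, at least 10 cm above the stack, and do not put it down or let it go.

Things in the scene. Friction and masses are not known exactly. Their poses are not given: they have to be found in the camera images.
- mandrel_mid (a point): Bare aluminium polishing mandrel, 0.2 kg, 110 mm long: knurled round body 34 mm across, 75 mm long, with a flat foot; thinner slotted arbor (16 mm across, 35 mm long) at the other end. Point on its axis in the middle of the knurled body, 37.5 mm from the foot; z axis from foot to arbor. Starts lying in the top tray, foot to the robot's left (+y), arbor to its right, up to 0.65 rad off.
- mandrel_foot (a point): Centre of the mandrel's flat foot (a thin dark ring is let in 5 mm above it); z axis from foot to arbor. At z = 0 when it stands on the bench. It rocks upright if let go within 8 degrees. The bench to the robot's left of the stack, around x 0.42 to 0.5, y 0.25 to 0.3, is always clear.
- tray_tab (a point): Pull tab of the top tray: a flat tongue 6 mm thick, 24 mm wide, reaching 34 mm out diagonally from the tray's -x, -y corner (near right of the robot), top flush with the rim. Point in mid thickness, 18 mm out. Axes are the tray's: the tab points along (-1,-1,0), its sides, to pinch, face along (1,-1,0). Clear below to the bench; starts 55 mm up. Pinch firmly: the tray's weight hangs 124 mm away.
- tray_far (a point): Rim of the top tray (middle of its 6 mm height) at the corner opposite the tab, 221 mm from tray_tab, 55 mm above the bench while seated; axes as the tray's. The line through it along the tray's (1,-1,0) is what the tray tips about when the tab corner is raised.
- tray_mid (a point): Middle of the top tray, half-way up; z axis out of its open side. Formed grey plastic, 0.08 kg; rim 150 (x) by 200 mm (y) outside with cut corners, 10 mm wide, 6 mm high; 22 mm high in all; inner floor 116 by 166 mm, 20 mm below the rim top. In the nest this point is 47 mm, the inner floor 38 mm and the rim top 58 mm above the bench.
- stack: The six trays below, same kind, nested, 0.48 kg, loose on the bench, rim top 52 mm up; origin under the middle, axes as the top tray's. Their tabs form one thick tongue at the +x, +y corner. Sprung nubs in the 4 rim corners catch the top tray: each has 2 mm play, takes 1 to 2 N to unclip and is free after 7 mm. All four at once hold more than the stack weighs.
- vial_rack: Bystander: clear moulded rack with small capped vials, 75 by 150 by 65 mm, loose; origin under its middle. Leave it where it is.
- clip_holder: Bystander: spring clip holder on a 70 by 100 mm base, fixed to the bench, gripping an upright tan resin ankle plate, 170 mm high in all; origin under its middle.
- joint_a_mid (a point): Bystander: matte black nylon finger joint prototype, 90 mm long, 22 mm high, loose; this point is its middle. Leave it where it is.
- joint_b_mid (a point): Bystander: second finger joint prototype of the same kind; this point is its middle. Leave it where it is.
Not all that is in view belongs to the job. There is more than one size of the part that bears mandrel_mid; the job needs the smallest.

How it is judged:
On the way, in this order (a step that is already met when the one before it is completed fails the run):
1. the mandrel stands upright on its foot on the bench and is let go (angle between mandrel_foot's own z axis and vertical below 0.1 rad and height (world z) of mandrel_foot below 0.005 m and height (world z) of mandrel_mid above 0.03 m and contact force between the fingers and mandrel below 0.05 N and linear speed of mandrel below 0.03 m/s), for 0.3 s.
2. the tray's tab corner is raised by 20 mm while its opposite corner is still seated in the nest (raised by less than 7 mm) (z of tray_tab in the frame of stack above 0.075 m and z of tray_far in the frame of stack below 0.062 m), for 0.05 s.
At the end, for the whole second after the job is handed in: Only the fingers carry the top tray: tab, middle and far corner all over 152 mm above the bench (100 mm over the stack's rim), level within 15 degrees, still; the mandrel stands untouched on its foot on the bench, within 6 degrees of upright; the rest of the stack stands flat on the bench (all of step 1 and height (world z) of each of tray_tab, tray_far, tray_mid above 0.152 m and angle between tray_mid's own z axis and vertical below 0.26 rad and linear speed of tray below 0.03 m/s and contact force between the fingers and tray above 0.5 N and contact force between tray and stack below 0.02 N and contact force between tray and clip_holder below 0.02 N and height (world z) of stack below 0.005 m and angle between stack's own z axis and vertical below 0.05 rad); the arm keeps its last pose, push and grip.
It fails at once if the rest of the stack is dragged up or shoved by more than 30 mm (height (world z) of stack above 0.015 m or distance of stack from where it was at the start of the episode above 0.03 m).
It fails at once if the vial rack or a finger joint is moved by more than 20 mm (distance of any of vial_rack, joint_a_mid, joint_b_mid from where it was at the start of the episode above 0.02 m).
It also fails if it takes over 51 s, if anything falls off the work surface, if the arm or the gripper's body presses on something with over 40 N, if the wrist force passes 120 N, or if a joint passes its speed limit or range.

## Working session

There is one attempt and no reset: what is moved stays moved. The work goes in short steps, Python scripts to look and compute and a shell command to move; the robot and the scene stay as the last step left them, time stands still between calls to the robot, and variables do not carry over. Pictures are saved under pics/ and viewed, and the job is handed in when it is done.

```bash
mkdir -p pics; ls
python3 - <<'E'
from plant import *
import cv2,numpy as np
np.set_printoptions(precision=4,suppress=True)
s=sense()
print({k:(np.round(v,4).tolist()) for k,v in s.items()})
for n in ("scene","top"):
    im=get_image(n); cv2.imwrite(f"pics/{n}0.png",im[:,:,::-1]); m=camera_model(n); print(n,m)
E
```

```text
pics
{'clock': 0.0, 'joints': [-1.2564, 0.1311, 1.4893, 0.0, 1.523, -0.0854], 'joint_velocities': [-0.001, 0.0008, -0.0006, -0.001, 0.0002, 0.001], 'joint_efforts': [0.0018, -56.9396, -50.0557, 0.0001, 0.0144, 0.0], 'position': [0.2334, -0.5523, 0.3029], 'eef_rot': [-0.5889, 0.3913, -0.3903, 0.5897], 'force': [0.6534, -0.1234, -0.8033], 'moment': [-0.043, 0.0061, 0.0028], 'opening': 0.0858}
scene {'fx': 395.1698641287281, 'fy': 395.1698641287281, 'cx': 319.30626544059925, 'cy': 201.29455651225038, 'T': array([[-0.4992,  0.581 , -0.6428,  1.2548],
       [ 0.8665,  0.3415, -0.3642,  0.2989],
       [ 0.0079, -0.7388, -0.6739,  0.7951],
       [ 0.    ,  0.    ,  0.    ,  1.    ]])}
top {'fx': 397.7926549244073, 'fy': 397.7926549244073, 'cx': 320.35261459189616, 'cy': 201.47998960480285, 'T': array([[ 0.0074, -0.994 ,  0.1096,  0.4482],
       [-0.9998, -0.0055,  0.0177, -0.1009],
       [-0.017 , -0.1097, -0.9938,  1.0864],
       [ 0.    ,  0.    ,  0.    ,  1.    ]])}
```

View pics/scene0.png

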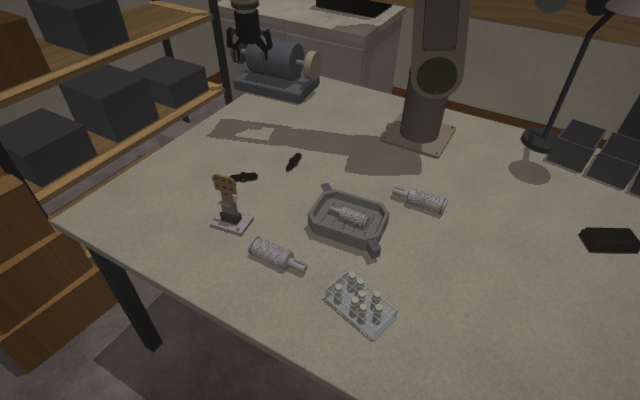

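View pics/top0.png

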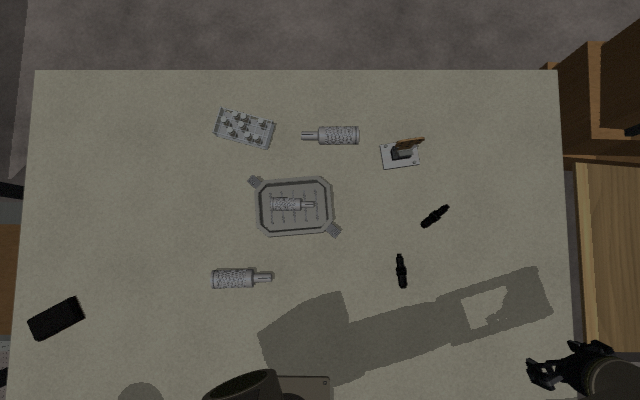

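Three mandrels show in the top picture: (340,135) and (240,278) lie on the bench and are larger. The one at (290,204) lies in the tray and is the smallest, so it fits. I'll confirm it in a crop.

```bash
cat > h.py <<'E'
from plant import *
import cv2,numpy as np
from scipy.spatial.transform import Rotation as R
np.set_printoptions(precision=4,suppress=True)
def ray(n,px,z):
    m=camera_model(n);T=m["T"]
    d=T[:3,:3]@np.array([(px[0]-m["cx"])/m["fx"],(px[1]-m["cy"])/m["fy"],1.]);o=T[:3,3]
    return o+d*(z-o[2])/d[2]
def proj(n,p):
    m=camera_model(n);T=m["T"]; c=T[:3,:3].T@(np.asarray(p)-T[:3,3]); return np.array([m["fx"]*c[0]/c[2]+m["cx"],m["fy"]*c[1]/c[2]+m["cy"]])
def crop(n,box,f,name):
    im=get_image(n)[:,:,::-1]; x0,y0,x1,y1=box
    c=cv2.resize(im[y0:y1,x0:x1],None,fx=f,fy=f,interpolation=cv2.INTER_CUBIC); c=cv2.convertScaleAbs(c,alpha=1.5); cv2.imwrite("pics/"+name,c)
E
python3 - <<'E'
from h import *
crop("top",(235,165,355,250),6,"c1.png"); crop("scene",(300,170,400,260),6,"c2.png")
for c in("top","scene"):
  for t,z in(("mandrel_mid",.055),("mandrel_foot",.055),("tray_tab",.055),("tray_far",.055),("tray_mid",.047),("stack",0),("joint_a_mid",.011),("clip_holder",0),("vial_rack",0)):
    for d in place_of(c,t)[:3]:
        print(c,t,round(d["conf"],2),np.round(d["position"],1),ray(c,d["position"],z)[:2])
E
```

```text
top mandrel_mid 0.81 [335.5 136.2] [ 0.7365 -0.1215]
top mandrel_mid 0.76 [285.8 206.2] [0.549  0.0075]
top mandrel_mid 0.7 [233.5 277.1] [0.3655 0.1388]
top mandrel_foot 0.97 [215.5 279.6] [0.3588 0.1849]
top mandrel_foot 0.94 [271.7 204.4] [0.5535 0.0445]
top mandrel_foot 0.74 [358.6 132.4] [ 0.747  -0.1828]
top tray_tab 0.89 [331.5 233.5] [ 0.4788 -0.112 ]
top tray_tab 0.25 [433.3 216. ] [ 0.5257 -0.3749]
top tray_far 0.88 [259.1 183.5] [0.6085 0.0788]
top tray_mid 0.88 [293.4 205. ] [ 0.553  -0.0116]
top stack 0.42 [432.  215.8] [ 0.5304 -0.386 ]
top joint_a_mid 0.67 [432.5 216.6] [ 0.5274 -0.3844]
top vial_rack 0.59 [241.1 132.9] [0.7606 0.1427]
scene mandrel_mid 0.93 [426.7 201.3] [0.3971 0.1571]
scene mandrel_mid 0.9 [353.6 214.1] [0.5464 0.0038]
scene mandrel_mid 0.65 [268.9 252.1] [ 0.7699 -0.1153]
scene mandrel_foot 0.8 [370.5 221.9] [0.5503 0.0553]
scene mandrel_foot 0.66 [444.7 206.2] [0.3913 0.2064]
scene mandrel_foot 0.64 [249.3 245.9] [ 0.778  -0.1686]
scene tray_tab 0.82 [327.8 183.9] [ 0.4709 -0.1174]
scene tray_far 0.6 [370.  237.9] [0.6028 0.0778]
scene tray_mid 0.9 [353.2 214.5] [0.5407 0.0004]
scene stack 0.57 [342.8 225.7] [ 0.5509 -0.0236]
scene joint_a_mid 0.78 [242.4 179.3] [ 0.5403 -0.3833]
scene clip_holder 0.77 [227.6 221.2] [ 0.6997 -0.3124]
scene vial_rack 0.57 [359.2 309.6] [0.7699 0.1326]
```

View pics/c1.png

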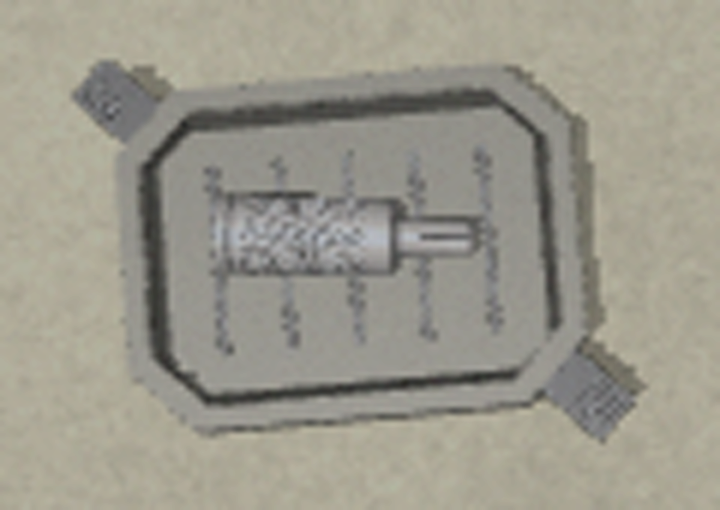

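View pics/c2.png

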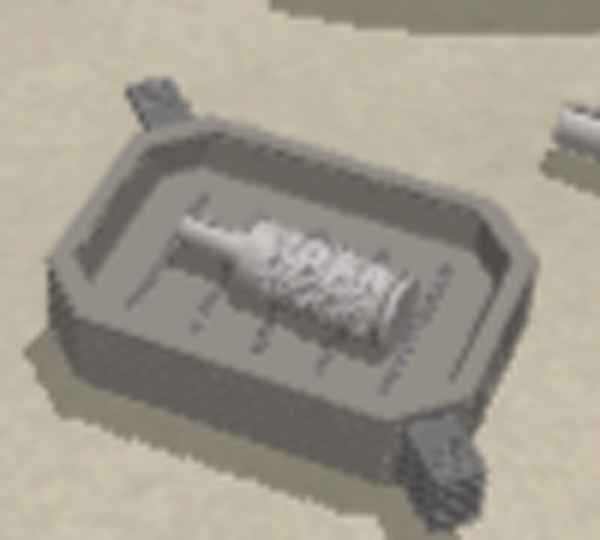

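The crops confirm it: the small mandrel lies in the top tray, body centre near top pixel (286,204), with its foot on the left (+y) and its arbor to the right. The tray's tab is at about (335,230).

Run:
```python
import plant
print([a for a in dir(plant) if a[0]!='_'])
print(getattr(plant,'finger_overhang',None))
from h import *
s=sense(); print(s["clock"],R.from_quat(s["eef_rot"]).as_matrix())
# fit tray pose using crop-derived pixels of rim outer edges, mandrel pixels
c=lambda x,y:(235+x/6,165+y/6)
for n,p,z in(("foot end",c(212,233),.055),("shoulder",c(400,236),.055),("tip",c(482,236),.055),("tab tip",c(622,412),.058),("stack tab tip",c(90,78),.052),
  ("rimL",c(123,270),.058),("rimR",c(583,230),.058),("rimT",c(340,78),.058),("rimB",c(370,418),.058)):
    print(n,ray("top",p,z)[:2])
```

```text
['IKError', 'camera_model', 'finger_overhang', 'get_image', 'hand_in', 'look_for', 'place_of', 'sense']
0.0726
1.1 [[ 0.3892 -0.      0.9211]
 [-0.9211  0.      0.3892]
 [-0.     -1.     -0.    ]]
foot end [0.5549 0.0481]
shoulder [ 0.5541 -0.0339]
tip [ 0.5543 -0.0695]
tab tip [ 0.4784 -0.1304]
stack tab tip [0.6236 0.1038]
rimL [0.5383 0.086 ]
rimR [ 0.5569 -0.1134]
rimT [ 0.623  -0.0069]
rimB [ 0.475  -0.0221]
```

```bash
cat >> h.py <<'E'
def frame(xdir,ydir):
    y=np.array(ydir,float);y/=np.linalg.norm(y);x=np.array(xdir,float);x-=y*(x@y);x/=np.linalg.norm(x)
    return np.column_stack([x,y,np.cross(x,y)])
def plan(Rt,pt,N):
    s=sense(); R0=R.from_quat(s["eef_rot"]).as_matrix(); p0=np.array(s["position"])
    w=R.from_matrix(R0.T@Rt).as_rotvec()/N; A=np.zeros((3,3)); Rk=R0.copy()
    for k in range(N): A+=Rk; Rk=Rk@R.from_rotvec(w).as_matrix()
    d=np.linalg.solve(A,np.asarray(pt)-p0)
    print("clock",s["clock"],"J",np.round(s["joints"],3),"p",p0,"N",N,"travel cm",np.round(d*100,3),"turn deg",np.round(np.degrees(w),3),"|d|mm",round(np.linalg.norm(d)*1000,1),"|w|",round(np.degrees(np.linalg.norm(w)),2))
    Rk=R0.copy();p=p0.copy()
    for k in range(N): p=p+Rk@d; Rk=Rk@R.from_rotvec(w).as_matrix(); print(np.round(p,3),end=' ') if k%5==4 else 0
    print()
def show():
    s=sense();print(s["clock"],"J",np.round(s["joints"],3),"p",np.array(s["position"]),"F",np.array(s["force"]),"open",s["opening"]);print(R.from_quat(s["eef_rot"]).as_matrix())
th=np.radians(20)
G1=np.array([.552,-.0105,.0615]); t1=np.array([0,np.sin(th),-np.cos(th)]); R1=frame([1,0,0],t1)
E
python3 - <<'E'
from h import *
plan(R1,G1-.054*t1-.1*t1,20)
E
```

```text
clock 1.1 J [-1.256  0.13   1.488 -0.     1.523 -0.085] p [ 0.2335 -0.5527  0.3039] N 20 travel cm [-0.083  1.     2.982] turn deg [ 0.883 -3.319  0.585] |d|mm 31.5 |w| 3.48
[ 0.362 -0.474  0.259] [ 0.463 -0.359  0.227] [ 0.529 -0.218  0.21 ] [ 0.552 -0.063  0.206]
```

```bash
python3 -m crank '[{"travel":[-0.083,1,2.982],"turn":[0.883,-3.319,0.585],"jaw":5.8},{"travel":[-0.083,1,2.982],"turn":[0.883,-3.319,0.585],"jaw":5.8},{"travel":[-0.083,1,2.982],"turn":[0.883,-3.319,0.585],"jaw":5.8},{"travel":[-0.083,1,2.982],"turn":[0.883,-3.319,0.585],"jaw":5.8},{"travel":[-0.083,1,2.982],"turn":[0.883,-3.319,0.585],"jaw":5.8}]'
python3 -m crank '[{"travel":[-0.083,1,2.982],"turn":[0.883,-3.319,0.585],"jaw":5.8},{"travel":[-0.083,1,2.982],"turn":[0.883,-3.319,0.585],"jaw":5.8},{"travel":[-0.083,1,2.982],"turn":[0.883,-3.319,0.585],"jaw":5.8},{"travel":[-0.083,1,2.982],"turn":[0.883,-3.319,0.585],"jaw":5.8},{"travel":[-0.083,1,2.982],"turn":[0.883,-3.319,0.585],"jaw":5.8}]'
python3 -m crank '[{"travel":[-0.083,1,2.982],"turn":[0.883,-3.319,0.585],"jaw":5.8},{"travel":[-0.083,1,2.982],"turn":[0.883,-3.319,0.585],"jaw":5.8},{"travel":[-0.083,1,2.982],"turn":[0.883,-3.319,0.585],"jaw":5.8},{"travel":[-0.083,1,2.982],"turn":[0.883,-3.319,0.585],"jaw":5.8},{"travel":[-0.083,1,2.982],"turn":[0.883,-3.319,0.585],"jaw":5.8}]'
python3 -c "
from h import *
plan(R1,G1-.154*t1,5);show()"
```

```text
clock: 1.52
position: [0.3627, -0.4736, 0.2583]
eef_rot: [-0.606, 0.3, -0.3, 0.672]
force: [-0.4, -0.2, 0.0]
opening: 0.0577
clock: 1.93
position: [0.4643, -0.3582, 0.2268]
eef_rot: [-0.609, 0.204, -0.204, 0.739]
force: [0.3, -0.6, 0.6]
opening: 0.0578
clock: 2.35
position: [0.5297, -0.2168, 0.2096]
eef_rot: [-0.598, 0.103, -0.103, 0.788]
force: [1.0, -0.3, 0.4]
opening: 0.0579
clock 2.35 J [-0.602  0.19   1.616  0.243  1.459 -0.35 ] p [ 0.5297 -0.2168  0.2096] N 5 travel cm [-0.087  0.989  2.953] turn deg [ 0.874 -3.286  0.581] |d|mm 31.2 |w| 3.45
[ 0.552 -0.063  0.206] 
2.35 J [-0.602  0.19   1.616  0.243  1.459 -0.35 ] p [ 0.5297 -0.2168  0.2096] F [ 0.9755 -0.2677  0.4438] open 0.05793071663778422
[[ 0.9579  0.0391  0.2844]
 [-0.2844  0.2632  0.9219]
 [-0.0388 -0.9639  0.2633]]
```

```bash
python3 -m crank '[{"travel":[-0.087,0.989,2.953],"turn":[0.874,-3.286,0.581],"jaw":5.8},{"travel":[-0.087,0.989,2.953],"turn":[0.874,-3.286,0.581],"jaw":5.8},{"travel":[-0.087,0.989,2.953],"turn":[0.874,-3.286,0.581],"jaw":5.8},{"travel":[-0.087,0.989,2.953],"turn":[0.874,-3.286,0.581],"jaw":5.8},{"travel":[-0.087,0.989,2.953],"turn":[0.874,-3.286,0.581],"jaw":5.8}]'
python3 - <<'E'
from h import *
plan(R1,G1-.074*t1,5);show()
crop("scene",(250,100,450,250),4,"a1.png");crop("top",(235,135,375,250),5,"a2.png")
E
```

```text
clock: 2.77
position: [0.552, -0.0632, 0.2063]
eef_rot: [-0.574, -0.0, -0.0, 0.819]
force: [0.4, -0.2, 0.9]
opening: 0.0584
clock 2.7667 J [-0.376  0.148  1.683  0.326  1.449 -0.439] p [ 0.552  -0.0632  0.2063] N 5 travel cm [-0.001  1.601 -0.   ] turn deg [0.    0.    0.002] |d|mm 16.0 |w| 0.0
[ 0.552 -0.036  0.131] 
2.7667 J [-0.376  0.148  1.683  0.326  1.449 -0.439] p [ 0.552  -0.0632  0.2063] F [ 0.4292 -0.205   0.8858] open 0.05839304557129847
[[ 1.      0.0001 -0.    ]
 [-0.      0.342   0.9397]
 [ 0.0001 -0.9397  0.342 ]]
```

View pics/a1.png

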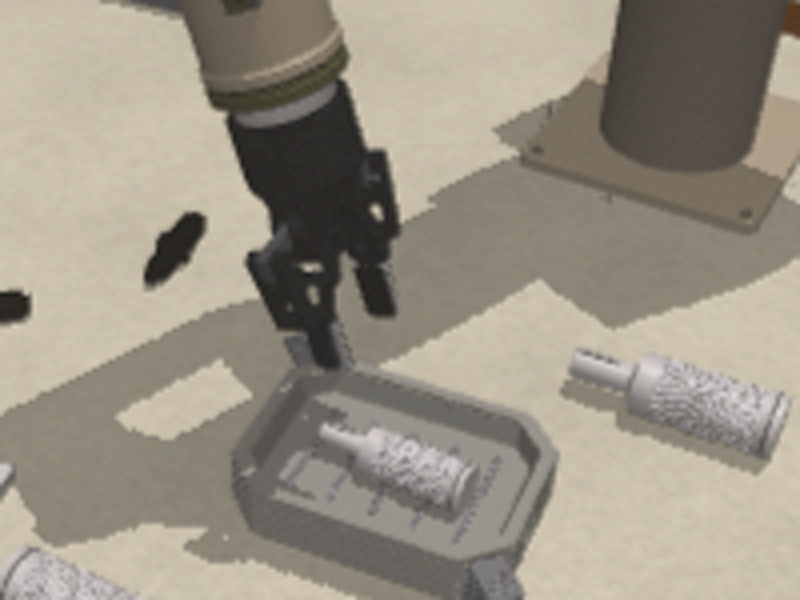

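View pics/a2.png

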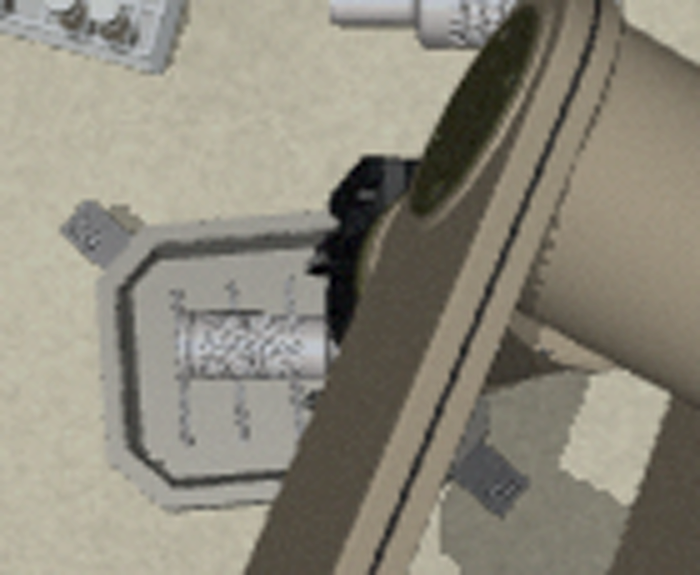

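The fingers hang over the arbor end of the tray and line up with the mandrel, which lies with its foot at about (365,222) in the scene view. I'll descend along the tool axis.

```bash
python3 -m crank '[{"travel":[0,1.6,0],"turn":[0,0,0],"jaw":5.8},{"travel":[0,1.6,0],"turn":[0,0,0],"jaw":5.8},{"travel":[0,1.6,0],"turn":[0,0,0],"jaw":5.8},{"travel":[0,1.6,0],"turn":[0,0,0],"jaw":5.8},{"travel":[0,1.6,0],"turn":[0,0,0],"jaw":5.8}]'
python3 - <<'E'
from h import *
crop("scene",(280,140,420,250),5,"a3.png");crop("top",(235,135,375,250),5,"a4.png")
plan(R1,G1-.054*t1,5)
E
```

```text
clock: 3.28
position: [0.552, -0.0378, 0.1306]
eef_rot: [-0.574, 0.001, -0.001, 0.819]
force: [-0.1, 0.0, -0.3]
opening: 0.0576
clock 3.3833 J [-0.334  0.223  1.754  0.341  1.303 -0.444] p [ 0.5501 -0.0368  0.1284] N 5 travel cm [0.039 0.357 0.036] turn deg [-0.005 -0.052 -0.046] |d|mm 3.6 |w| 0.07
[ 0.552 -0.029  0.112]
```

View pics/a3.png

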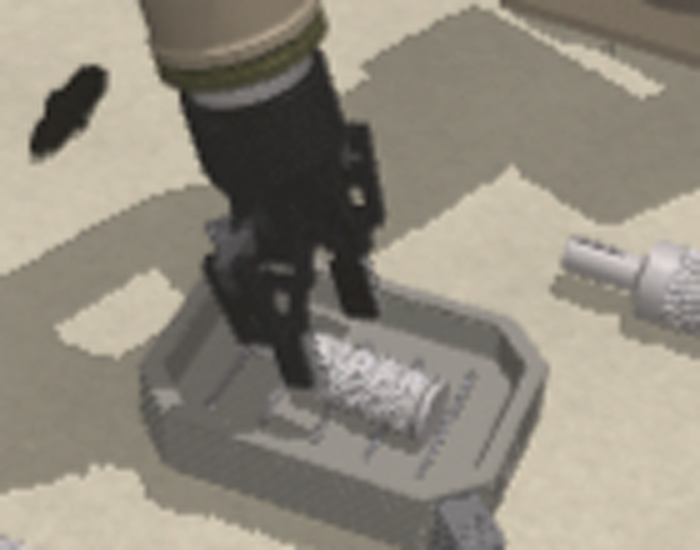

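The fingers straddle the body near the arbor end, around crop (320,350). Next I descend 18 mm and close.

```bash
python3 -m crank '[{"travel":[0,0.36,0],"turn":[0,0,0],"jaw":5.8},{"travel":[0,0.36,0],"turn":[0,0,0],"jaw":5.8},{"travel":[0,0.36,0],"turn":[0,0,0],"jaw":5.8},{"travel":[0,0.36,0],"turn":[0,0,0],"jaw":5.8},{"travel":[0,0.36,0],"turn":[0,0,0],"jaw":5.8}]'
python3 -m crank '[{"travel":[0,0,0],"turn":[0,0,0],"jaw":2},{"travel":[0,0,0],"turn":[0,0,0],"jaw":2},{"travel":[0,0,0],"turn":[0,0,0],"jaw":2},{"travel":[0,0,0],"turn":[0,0,0],"jaw":2},{"travel":[0,0,0],"turn":[0,0,0],"jaw":2}]'
python3 - <<'E'
from h import *
crop("scene",(280,140,420,250),5,"a5.png");show()
E
```

```text
clock: 3.8
position: [0.5523, -0.0314, 0.1145]
eef_rot: [-0.574, 0.001, -0.001, 0.819]
force: [-0.3, -0.1, -0.4]
opening: 0.0578
clock: 4.22
position: [0.5521, -0.0313, 0.1145]
eef_rot: [-0.574, 0.001, -0.001, 0.819]
force: [-1.1, -1.5, 1.8]
opening: 0.0319
4.2667 J [-0.324  0.241  1.762  0.346  1.271 -0.446] p [ 0.5521 -0.0313  0.1145] F [ 0.3469 -1.4752  0.9717] open 0.03197793412360921
[[ 1.      0.001   0.0027]
 [-0.0029  0.3411  0.94  ]
 [ 0.     -0.94    0.3411]]
```

View pics/a5.png

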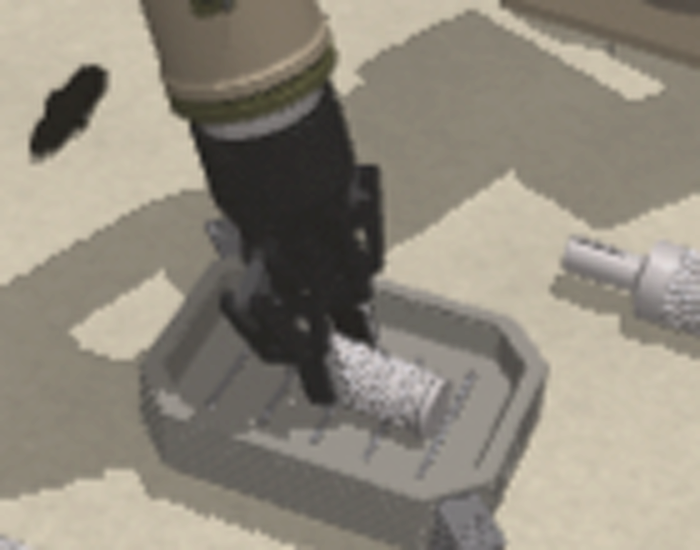

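The jaws closed on the body, with the opening at 32 mm. I'll lift slowly, straight up in world, which is tool (0, -0.94, +0.34).

```bash
python3 -m crank '[{"travel":[0,-0.47,0.17],"turn":[0,0,0],"jaw":2},{"travel":[0,-0.47,0.17],"turn":[0,0,0],"jaw":2},{"travel":[0,-0.94,0.34],"turn":[0,0,0],"jaw":2},{"travel":[0,-1.88,0.68],"turn":[0,0,0],"jaw":2},{"travel":[0,-1.88,0.68],"turn":[0,0,0],"jaw":2}]'
python3 -m crank '[{"travel":[0,-2.35,0.85],"turn":[0,0,0],"jaw":2},{"travel":[0,-2.35,0.85],"turn":[0,0,0],"jaw":2},{"travel":[0,-2.35,0.85],"turn":[0,0,0],"jaw":2},{"travel":[0,-2.35,0.85],"turn":[0,0,0],"jaw":2},{"travel":[0,0,0],"turn":[0,0,0],"jaw":2}]'
python3 - <<'E'
from h import *
crop("scene",(280,80,460,250),4,"a6.png");crop("top",(200,120,375,250),4,"a7.png");show()
E
```

```text
clock: 4.68
position: [0.5512, -0.031, 0.1747]
eef_rot: [-0.574, 0.002, -0.0, 0.819]
force: [0.7, 0.4, -1.1]
opening: 0.0317
clock: 5.1
position: [0.5541, -0.0319, 0.2813]
eef_rot: [-0.575, -0.003, -0.004, 0.818]
force: [0.9, -0.3, -0.8]
opening: 0.0321
5.2 J [-0.324  0.067  1.64   0.33   1.548 -0.348] p [ 0.5526 -0.0316  0.2759] F [-0.5523 -0.2583 -2.2833] open 0.03181238236723215
[[ 1.      0.0035  0.0016]
 [-0.0027  0.3402  0.9403]
 [ 0.0027 -0.9403  0.3402]]
```

View pics/a6.png

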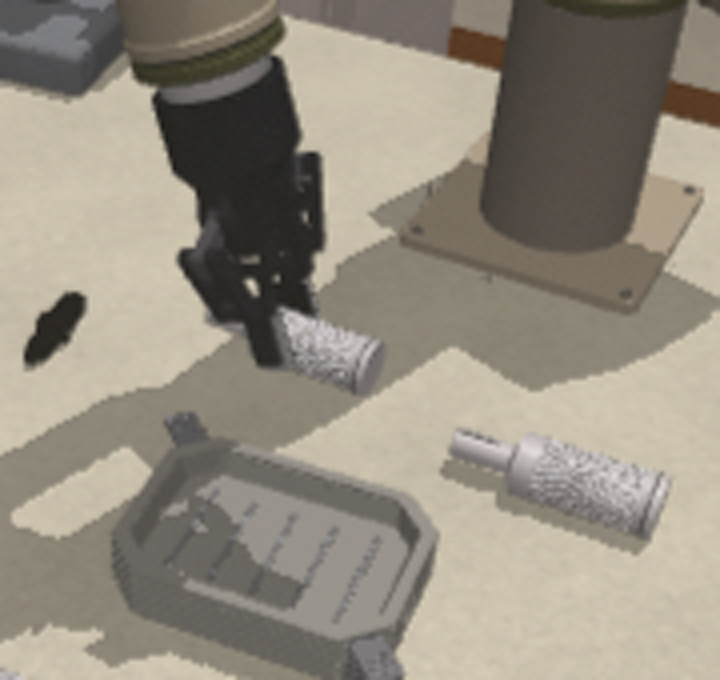

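View pics/a7.png

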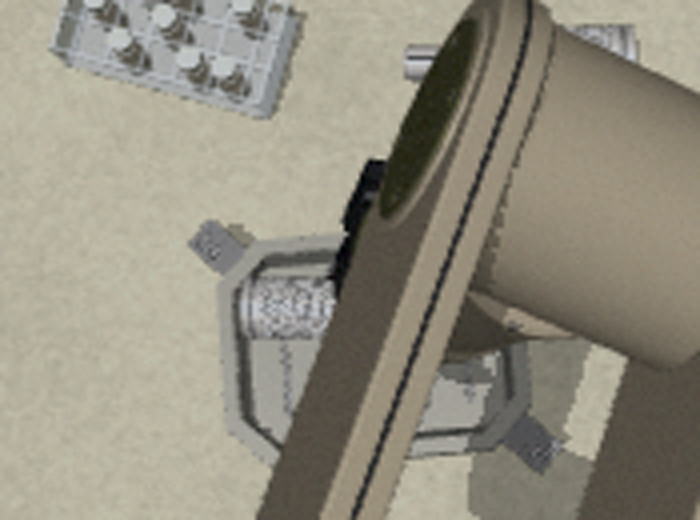

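The mandrel is held. Its foot end is at scene pixel (372,171) and top pixel (262,197). I'll triangulate it to get its pose in the hand.

```bash
cat >> h.py <<'E'
def tri(a,b,ca="scene",cb="top"):
    out=[]
    for n,px in((ca,a),(cb,b)):
        m=camera_model(n);T=m["T"]; d=T[:3,:3]@np.array([(px[0]-m["cx"])/m["fx"],(px[1]-m["cy"])/m["fy"],1.]); out.append((T[:3,3],d/np.linalg.norm(d)))
    (o1,d1),(o2,d2)=out; M=np.column_stack([d1,-d2]); l=np.linalg.lstsq(M,o2-o1,rcond=None)[0]
    p,q=o1+l[0]*d1,o2+l[1]*d2; return (p+q)/2,np.linalg.norm(p-q)
E
python3 - <<'E'
from h import *
r=[place_of(c,"mandrel_foot") for c in("scene","top")]
for x in r: print([(round(d["conf"],2),np.round(d["position"],1)) for d in x])
print(tri((372,171.2),(262,197.5)))
s=sense();M=R.from_quat(s["eef_rot"]).as_matrix();p=np.array(s["position"]);print("grasp",p+.054*M[:,1], s["clock"])
f,_=tri((372,171.2),(262,197.5));print("foot in tool",M.T@(f-p))
E
```

```text
[(0.85, array([254.3, 246.6])), (0.8, array([375.8, 170.7])), (0.61, array([446.3, 207.7]))]
[(0.81, array([260.6, 197.9])), (0.57, array([214.1, 278.6])), (0.52, array([357.7, 133. ])), (0.34, array([331.4, 232.9]))]
(array([0.5518, 0.0428, 0.22  ]), np.float64(0.00026355244022456667))
grasp [ 0.5513 -0.0128  0.2223] 5.3
foot in tool [0.0004 0.0751 0.0515]
```

```bash
cat > kin.py <<'E'
from h import *
def wr(j): # flange frame, local z = pointing
    return (R.from_euler('z',j[0])*R.from_euler('y',j[1]+j[2])*R.from_euler('z',j[3])*R.from_euler('y',j[4])*R.from_euler('z',j[5])).as_matrix()
def basis(j):
    Rz=R.from_euler('z',j[0]).as_matrix();p=j[1]+j[2]
    f=lambda r,z:Rz@np.array([r,0,z])
    return np.column_stack([f(1,0),np.array([0,0,1.]),f(np.sin(j[1]),np.cos(j[1])),f(np.sin(p),np.cos(p)),f(np.cos(p),-np.sin(p)),wr(j)[:,2]])
data=[([-1.2564,.1311,1.4893,0,1.523,-.0854],[.2334,-.5523,.3029]),([-.602,.19,1.616,.243,1.459,-.35],[.5297,-.2168,.2096]),([-.376,.148,1.683,.326,1.449,-.439],[.552,-.0632,.2063]),([-.324,.241,1.762,.346,1.271,-.446],[.5521,-.0313,.1145]),([-.324,.067,1.64,.33,1.548,-.348],[.5526,-.0316,.2759])]
E
python3 - <<'E'
from kin import *
A=np.vstack([basis(j) for j,_ in data]);b=np.hstack([p for _,p in data])
lam=1e-3
x,res,rk,sv=np.linalg.lstsq(A,b,rcond=None);print(x,sv,A@x-b)
s=sense();M=R.from_quat(s["eef_rot"]).as_matrix();print(wr(s["joints"]).T@M)
s0=R.from_quat([-0.5889,0.3913,-0.3903,0.5897]).as_matrix();print(wr(data[0][0]).T@s0)
E
```

```text
[ 0.0058  0.5108  0.255   0.5624 -0.0217  0.4582] [4.4333 3.1571 0.54   0.2056 0.2027 0.0627] [-0.0475 -0.0194 -0.0036 -0.0121 -0.0059  0.     -0.0005  0.0021  0.0024
  0.0041  0.0011 -0.0025  0.0014  0.0021  0.0038]
[[-1. -0.  0.]
 [ 0.  0.  1.]
 [-0.  1. -0.]]
[[-1.      0.     -0.0001]
 [-0.0001  0.      1.    ]
 [ 0.      1.     -0.    ]]
```

```bash
cat >> kin.py <<'E'
def basis2(j):
    B=basis(j); lat=R.from_euler('z',j[0]).as_matrix()[:,1]
    W=(R.from_euler('z',j[0])*R.from_euler('y',j[1]+j[2])*R.from_euler('z',j[3])).as_matrix()
    return np.column_stack([B,lat,W[:,1],W[:,0]])
E
python3 - <<'E'
from kin import *
b=np.hstack([p for _,p in data])
for cols in([1,2,3,5,6],[1,2,3,5,7],[1,2,3,5,6,7],[1,2,3,5,7,8],[0,1,2,3,5,7],[1,2,3,4,5,7]):
    A=np.vstack([basis2(j)[:,cols] for j,_ in data])
    x,res,rk,sv=np.linalg.lstsq(A,b,rcond=None);print(cols,x,np.abs(A@x-b).max())
E
```

```text
[1, 2, 3, 5, 6] [0.3694 0.268  0.5565 0.3032 0.0486] 0.005949482594938216
[1, 2, 3, 5, 7] [0.4127 0.2279 0.5616 0.3173 0.0463] 0.009358801508088932
[1, 2, 3, 5, 6, 7] [ 0.3692  0.2682  0.5565  0.3031  0.0488 -0.0002] 0.005945142891162103
[1, 2, 3, 5, 7, 8] [0.3465 0.2906 0.5573 0.2675 0.0466 0.0476] 0.010965487414094255
[0, 1, 2, 3, 5, 7] [-0.0249  0.3961  0.2469  0.5837  0.3147  0.0472] 0.006619702691768203
[1, 2, 3, 4, 5, 7] [0.3676 0.3198 0.559  0.0573 0.3081 0.0486] 0.01127093529563361
```

```bash
cat >> kin.py <<'E'
from scipy.optimize import least_squares
PAR=np.array([0.3694,0.268,0.5565,0.3032,0.0486]);COLS=[1,2,3,5,6]
C=np.array([[-1,0,0],[0,0,1],[0,1,0]],float)
LO=np.array([-2.96,-.89,.02,-1.34,0,-2.66]);HI=np.array([2.96,2.26,2.5,4.48,2.73,2.66])
def fk(j): return basis2(j)[:,COLS]@PAR, wr(j)@C
def ik(Rt,pt,j0):
    def f(j):
        p,M=fk(j); return np.r_[(p-pt)*3,R.from_matrix(Rt.T@M).as_rotvec()]
    r=least_squares(f,np.clip(j0,LO+.01,HI-.01),bounds=(LO,HI)); return r.x,np.abs(r.fun).max()
e=np.array([0,.342,.94]); 
def upright(phi,xy,tilt=20,grip=.057,off=.0065,zf=0.0):
    th=np.radians(tilt); t=np.array([np.cos(th)*np.cos(phi),np.cos(th)*np.sin(phi),-np.sin(th)])
    # tool z = -(component) : a=-(0,sin th,cos th) tool -> world z
    zt=(np.array([0,0,-1.])-np.sin(th)*t)/np.cos(th)
    x=np.cross(t,zt); M=np.column_stack([x,t,zt])
    foot=np.array([0,.054,0])+off*np.array([0,np.cos(th),-np.sin(th)])+grip*np.array([0,np.sin(th),np.cos(th)])
    return M,np.array([xy[0],xy[1],zf])-M@foot
E
python3 - <<'E'
from kin import *
s=sense();
for xy in((.45,.27),(.5,.27),(.42,.3)):
  for deg in range(-140,20,20):
    M,p=upright(np.radians(deg),xy)
    best=min((ik(M,p,j0) for j0 in([.3,.5,1.8,-1,1.3,0],[.6,.5,1.8,-1,1.3,1],[.6,.5,1.8,2,1.3,1],[.6,.5,1.8,2,1.3,-2],[.6,.8,1.8,-1,1.3,-1])),key=lambda r:r[1])
    wc=p-M[:,1]*.3032
    print(xy,deg,"tcp",p,"J",best[0],"err %.3f"%best[1],"wc",wc)
E
```

```text
(0.45, 0.27) -140 tcp [0.4939 0.3068 0.0755] J [ 0.5462  1.7534  0.02   -0.2531  2.4961  1.3038] err 0.112 wc [0.7121 0.4899 0.1792]
(0.45, 0.27) -120 tcp [0.4786 0.3196 0.0755] J [ 0.6854  1.7688  0.02   -0.5601  2.4255  0.9845] err 0.059 wc [0.6211 0.5663 0.1792]
(0.45, 0.27) -100 tcp [0.4599 0.3264 0.0755] J [ 0.8112  1.5701  0.3499 -0.7219  2.2384  0.8489] err 0.000 wc [0.5094 0.607  0.1792]
(0.45, 0.27) -80 tcp [0.4401 0.3264 0.0755] J [ 0.9316  1.1753  0.951  -0.825   1.9476  0.8444] err 0.000 wc [0.3906 0.607  0.1792]
(0.45, 0.27) -60 tcp [0.4214 0.3196 0.0755] J [ 1.0361  0.878   1.3996 -0.9716  1.6994  0.8389] err 0.000 wc [0.2789 0.5663 0.1792]
(0.45, 0.27) -40 tcp [0.4061 0.3068 0.0755] J [ 1.1118  0.5907  1.8158 -1.1629  1.4662  0.8565] err 0.000 wc [0.1879 0.4899 0.1792]
(0.45, 0.27) -20 tcp [0.3962 0.2896 0.0755] J [ 1.1484  0.2736  2.1916 -1.34    1.2582  0.8356] err 0.045 wc [0.1285 0.387  0.1792]
(0.45, 0.27) 0 tcp [0.3928 0.27   0.0755] J [1.0583 0.095  2.5    4.48   1.0534 0.9935] err 0.046 wc [0.1078 0.27   0.1792]
(0.5, 0.27) -140 tcp [0.5439 0.3068 0.0755] J [ 0
[... 1336 characters left out ...]
  2.2929  0.8748] err 0.000 wc [0.4794 0.637  0.1792]
(0.42, 0.3) -80 tcp [0.4101 0.3564 0.0755] J [ 0.9892  1.2162  0.8887 -0.7872  1.998   0.8647] err 0.000 wc [0.3606 0.637  0.1792]
(0.42, 0.3) -60 tcp [0.3914 0.3496 0.0755] J [ 1.1001  0.9217  1.3344 -0.9288  1.7519  0.8501] err 0.000 wc [0.2489 0.5963 0.1792]
(0.42, 0.3) -40 tcp [0.3761 0.3368 0.0755] J [ 1.1864  0.6392  1.7475 -1.1083  1.5204  0.8598] err 0.000 wc [0.1579 0.5199 0.1792]
(0.42, 0.3) -20 tcp [0.3662 0.3196 0.0755] J [ 1.2275  0.338   2.1484 -1.34    1.3     0.884 ] err 0.006 wc [0.0985 0.417  0.1792]
(0.42, 0.3) 0 tcp [0.3628 0.3    0.0755] J [1.1385 0.1155 2.5    4.48   1.0831 1.0368] err 0.041 wc [0.0778 0.3    0.1792]
```

Run:
```python
from kin import *
M,p=upright(np.radians(-50),(.46,.27),zf=.06)
plan(M,p,25)
```

```text
clock 5.3 J [-0.324  0.069  1.643  0.329  1.548 -0.348] p [ 0.5514 -0.0313  0.273 ] N 25 travel cm [-0.149 -0.103  1.764] turn deg [-3.439 -1.608 -0.756] |d|mm 17.7 |w| 3.87
[0.539 0.053 0.297] [0.517 0.138 0.294] [0.487 0.215 0.264] [0.454 0.276 0.209] [0.423 0.314 0.135]
```

```bash
for i in 1; do python3 -m crank '[{"travel":[-0.149,-0.103,1.764],"turn":[-3.439,-1.608,-0.756],"jaw":2},{"travel":[-0.149,-0.103,1.764],"turn":[-3.439,-1.608,-0.756],"jaw":2},{"travel":[-0.149,-0.103,1.764],"turn":[-3.439,-1.608,-0.756],"jaw":2},{"travel":[-0.149,-0.103,1.764],"turn":[-3.439,-1.608,-0.756],"jaw":2},{"travel":[-0.149,-0.103,1.764],"turn":[-3.439,-1.608,-0.756],"jaw":2}]'; done
python3 -m crank '[{"travel":[-0.149,-0.103,1.764],"turn":[-3.439,-1.608,-0.756],"jaw":2},{"travel":[-0.149,-0.103,1.764],"turn":[-3.439,-1.608,-0.756],"jaw":2},{"travel":[-0.149,-0.103,1.764],"turn":[-3.439,-1.608,-0.756],"jaw":2},{"travel":[-0.149,-0.103,1.764],"turn":[-3.439,-1.608,-0.756],"jaw":2},{"travel":[-0.149,-0.103,1.764],"turn":[-3.439,-1.608,-0.756],"jaw":2}]'
python3 -m crank '[{"travel":[-0.149,-0.103,1.764],"turn":[-3.439,-1.608,-0.756],"jaw":2},{"travel":[-0.149,-0.103,1.764],"turn":[-3.439,-1.608,-0.756],"jaw":2},{"travel":[-0.149,-0.103,1.764],"turn":[-3.439,-1.608,-0.756],"jaw":2},{"travel":[-0.149,-0.103,1.764],"turn":[-3.439,-1.608,-0.756],"jaw":2},{"travel":[-0.149,-0.103,1.764],"turn":[-3.439,-1.608,-0.756],"jaw":2}]'
python3 - <<'E'
from kin import *
M,p=upright(np.radians(-50),(.46,.27),zf=.06)
plan(M,p,10)
s=sense();print(ik(M,p,s["joints"]))
E
```

```text
clock: 5.72
position: [0.5392, 0.0531, 0.2972]
eef_rot: [-0.689, -0.075, 0.013, 0.721]
force: [0.3, 0.6, -2.1]
opening: 0.0322
clock: 6.13
position: [0.5164, 0.1386, 0.294]
eef_rot: [0.784, 0.149, -0.026, -0.603]
force: [-0.7, 0.3, -2.2]
opening: 0.0319
clock: 6.55
position: [0.4866, 0.2158, 0.2631]
eef_rot: [0.856, 0.219, -0.039, -0.467]
force: [0.2, -0.4, -2.4]
opening: 0.0317
clock 6.55 J [ 0.64  -0.01   1.809 -0.627  1.392  0.386] p [0.4866 0.2158 0.2631] N 10 travel cm [-0.145 -0.105  1.753] turn deg [-3.419 -1.595 -0.752] |d|mm 17.6 |w| 3.85
[0.454 0.276 0.208] [0.423 0.314 0.135] 
(array([ 1.0636,  0.5968,  1.6586, -1.0726,  1.6147,  0.7609]), np.float64(4.301559108910169e-13))
```

```bash
python3 -m crank '[{"travel":[-0.145,-0.105,1.753],"turn":[-3.419,-1.595,-0.752],"jaw":2},{"travel":[-0.145,-0.105,1.753],"turn":[-3.419,-1.595,-0.752],"jaw":2},{"travel":[-0.145,-0.105,1.753],"turn":[-3.419,-1.595,-0.752],"jaw":2},{"travel":[-0.145,-0.105,1.753],"turn":[-3.419,-1.595,-0.752],"jaw":2},{"travel":[-0.145,-0.105,1.753],"turn":[-3.419,-1.595,-0.752],"jaw":2}]'
python3 -m crank '[{"travel":[-0.145,-0.105,1.753],"turn":[-3.419,-1.595,-0.752],"jaw":2},{"travel":[-0.145,-0.105,1.753],"turn":[-3.419,-1.595,-0.752],"jaw":2},{"travel":[-0.145,-0.105,1.753],"turn":[-3.419,-1.595,-0.752],"jaw":2},{"travel":[-0.145,-0.105,1.753],"turn":[-3.419,-1.595,-0.752],"jaw":2},{"travel":[-0.145,-0.105,1.753],"turn":[-3.419,-1.595,-0.752],"jaw":2}]'
python3 - <<'E'
from kin import *
show()
print(proj("scene",(.46,.27,.06)),proj("top",(.46,.27,.06)))
crop("scene",(380,80,560,250),4,"b1.png");crop("top",(110,170,290,300),4,"b2.png")
E
```

```text
clock: 6.97
position: [0.4542, 0.276, 0.2083]
eef_rot: [0.903, 0.282, -0.05, -0.32]
force: [0.4, 0.0, -2.2]
opening: 0.0318
clock: 7.38
position: [0.4235, 0.3136, 0.1353]
eef_rot: [0.925, 0.337, -0.06, -0.163]
force: [0.2, 0.6, -2.5]
opening: 0.0321
7.3833 J [ 1.042  0.539  1.722 -1.087  1.598  0.757] p [0.4235 0.3136 0.1353] F [ 0.2144  0.6409 -2.4881] open 0.03206136464471013
[[ 0.766   0.604  -0.2201]
 [ 0.6429 -0.72    0.2615]
 [-0.0006 -0.3418 -0.9398]]
[461.5196 229.0492] [183.6092 239.6972]
```

View pics/b1.png

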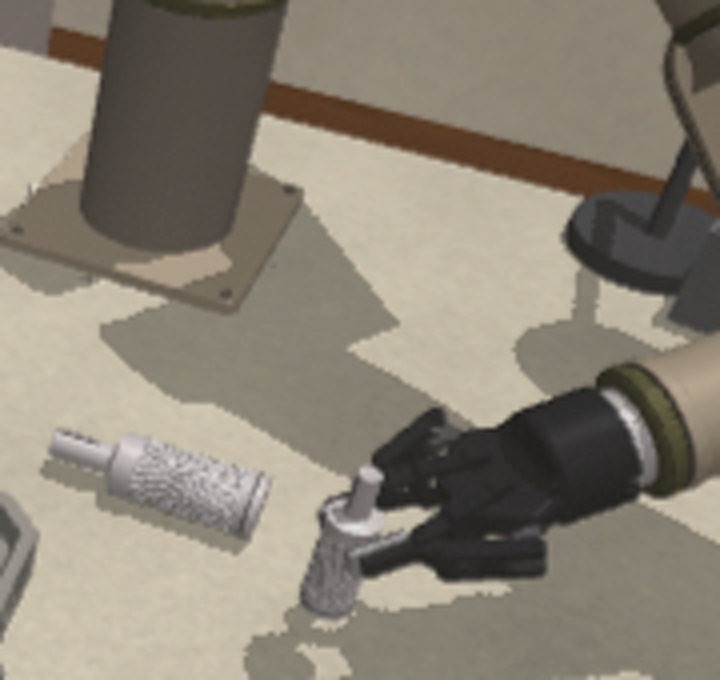

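View pics/b2.png

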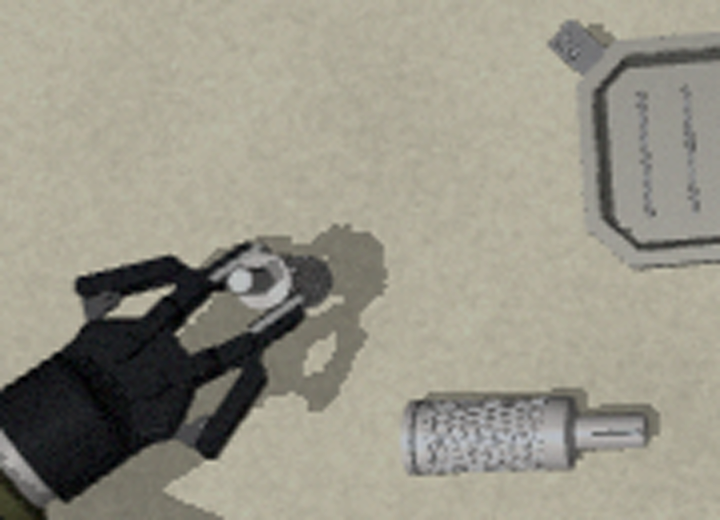

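Run:
```python
from kin import *
print(proj("top",(.46,.27,.17)),proj("scene",(.46,.27,.17)))
a,e1=tri((472.7,198),(170.2,239.2)); f,e2=tri((462.2,230),(187.5,240)); print("tip",a,e1,"foot",f,e2,np.linalg.norm(a-f),(a-f)/np.linalg.norm(a-f))
for t in ("mandrel_foot","mandrel_mid"):
  for c in("scene","top"): print(t,c,[(round(d["conf"],2),np.round(d["position"],1)) for d in place_of(c,t)])
```

```text
[166.5256 239.0211] [473.0656 197.1652]
tip [0.4588 0.2669 0.1644] 0.006414666506580738 foot [0.4578 0.2676 0.0525] 0.010232367935782853 0.11187951837482088 [ 0.0088 -0.0061  0.9999]
mandrel_foot scene [(0.95, array([445.1, 206.9])), (0.94, array([463.1, 228.5])), (0.77, array([251.7, 245.4]))]
mandrel_foot top [(0.9, array([360.3, 135.1])), (0.56, array([212.2, 279.5])), (0.55, array([184.9, 239.6]))]
mandrel_mid scene [(0.8, array([269.6, 251.5])), (0.78, array([424.1, 204. ])), (0.68, array([466.6, 220.8])), (0.53, array([360. , 310.1]))]
mandrel_mid top [(0.94, array([230.8, 277.4])), (0.78, array([179.9, 238.2])), (0.65, array([335.1, 131.7]))]
```

It stands nearly vertical in the grip: the tip-to-foot direction is z = 0.9999, and the foot is about 55 mm up. I'll lower it straight down (tool 0, 0.342, 0.94).

```bash
python3 -m crank '[{"travel":[0,0.308,0.846],"turn":[0,0,0],"jaw":2},{"travel":[0,0.308,0.846],"turn":[0,0,0],"jaw":2},{"travel":[0,0.308,0.846],"turn":[0,0,0],"jaw":2},{"travel":[0,0.308,0.846],"turn":[0,0,0],"jaw":2},{"travel":[0,0.308,0.846],"turn":[0,0,0],"jaw":2}]'
python3 -m crank '[{"travel":[0,0.068,0.188],"turn":[0,0,0],"jaw":2},{"travel":[0,0.068,0.188],"turn":[0,0,0],"jaw":2},{"travel":[0,0.0,0.0],"turn":[0,0,0],"jaw":2},{"travel":[0,0,0],"turn":[0,0,0],"jaw":2},{"travel":[0,0,0],"turn":[0,0,0],"jaw":2}]'
python3 - <<'E'
from kin import *
show()
crop("scene",(400,150,520,250),6,"b3.png")
E
```

```text
clock: 8.1
position: [0.4246, 0.3136, 0.0915]
eef_rot: [0.926, 0.336, -0.058, -0.165]
force: [0.7, -0.1, -1.6]
opening: 0.0318
clock: 8.52
position: [0.4247, 0.3142, 0.0889]
eef_rot: [0.925, 0.336, -0.058, -0.165]
force: [-0.4, 0.7, -1.5]
opening: 0.0317
8.5167 J [ 1.04   0.635  1.695 -1.085  1.562  0.822] p [0.4247 0.3142 0.0889] F [-0.4246  0.65   -1.5259] open 0.03174514475154541
[[ 0.7672  0.6031 -0.2183]
 [ 0.6414 -0.7195  0.2663]
 [ 0.0036 -0.3443 -0.9388]]
```

View pics/b3.png

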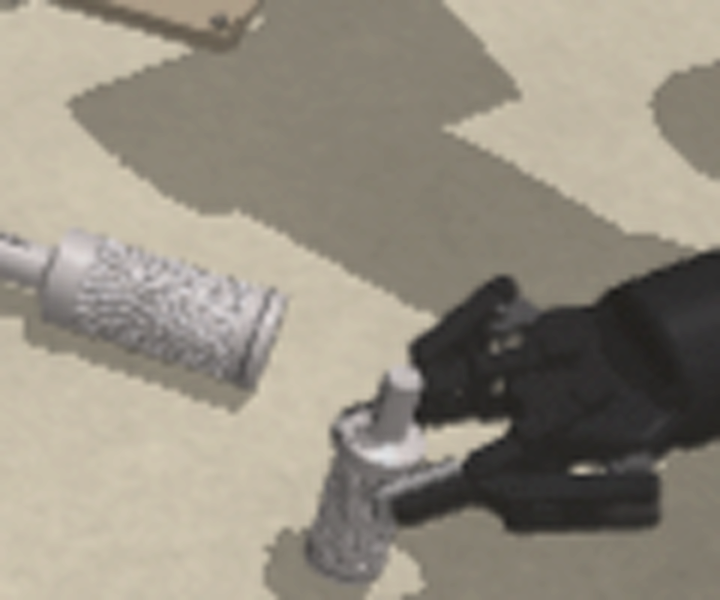

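```bash
python3 -m crank '[{"travel":[0,0.068,0.188],"turn":[0,0,0],"jaw":2},{"travel":[0,0.068,0.188],"turn":[0,0,0],"jaw":2},{"travel":[0,0.068,0.188],"turn":[0,0,0],"jaw":2},{"travel":[0,0,0],"turn":[0,0,0],"jaw":2},{"travel":[0,0,0],"turn":[0,0,0],"jaw":2}]'
python3 -m crank '[{"travel":[0,0.068,0.188],"turn":[0,0,0],"jaw":2},{"travel":[0,0.034,0.094],"turn":[0,0,0],"jaw":2},{"travel":[0,0,0],"turn":[0,0,0],"jaw":2},{"travel":[0,0,0],"turn":[0,0,0],"jaw":2},{"travel":[0,0,0],"turn":[0,0,0],"jaw":2}]'
python3 - <<'E'
from kin import *
show()
crop("scene",(400,150,520,250),6,"b4.png")
E
```

```text
clock: 8.98
position: [0.4245, 0.3138, 0.0823]
eef_rot: [0.925, 0.336, -0.058, -0.165]
force: [0.4, -0.0, -2.1]
opening: 0.0321
clock: 9.4
position: [0.4246, 0.314, 0.0795]
eef_rot: [0.925, 0.336, -0.058, -0.165]
force: [0.1, 0.1, -1.7]
opening: 0.0321
9.4 J [ 1.04   0.655  1.689 -1.085  1.556  0.834] p [0.4246 0.314  0.0795] F [ 0.0584  0.0624 -1.7416] open 0.032055692761828396
[[ 0.7673  0.6028 -0.2187]
 [ 0.6413 -0.7198  0.2659]
 [ 0.0029 -0.3442 -0.9389]]
```

View pics/b4.png

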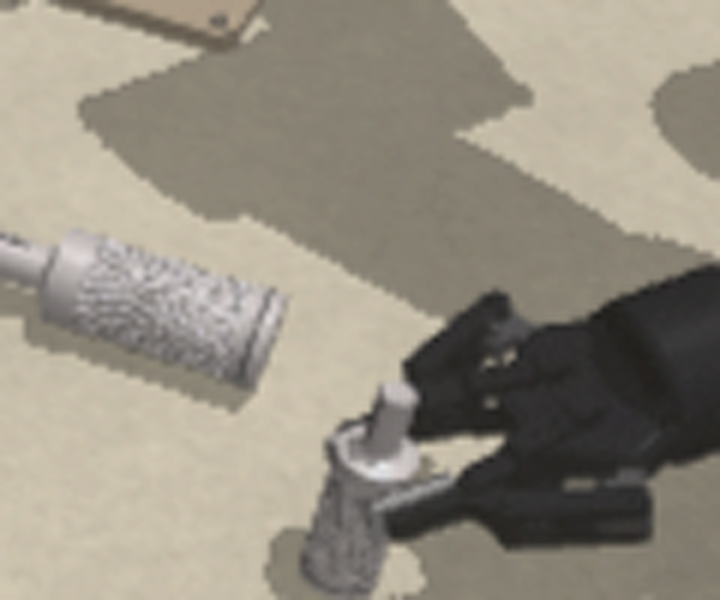

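Still no contact. Down further in 1 mm steps.

```bash
python3 -m crank '[{"travel":[0,0.034,0.094],"turn":[0,0,0],"jaw":2},{"travel":[0,0.034,0.094],"turn":[0,0,0],"jaw":2},{"travel":[0,0.034,0.094],"turn":[0,0,0],"jaw":2},{"travel":[0,0,0],"turn":[0,0,0],"jaw":2},{"travel":[0,0,0],"turn":[0,0,0],"jaw":2}]'
python3 - <<'E'
from kin import *
show()
E
python3 -m crank '[{"travel":[0,0.034,0.094],"turn":[0,0,0],"jaw":2},{"travel":[0,0.034,0.094],"turn":[0,0,0],"jaw":2},{"travel":[0,0,0],"turn":[0,0,0],"jaw":2},{"travel":[0,0,0],"turn":[0,0,0],"jaw":2},{"travel":[0,0,0],"turn":[0,0,0],"jaw":2}]'
python3 - <<'E'
from kin import *
show()
crop("scene",(400,150,520,250),6,"b5.png")
E
```

```text
clock: 9.87
position: [0.4248, 0.3142, 0.0777]
eef_rot: [0.926, 0.336, -0.058, -0.164]
force: [-2.3, -0.2, 5.7]
opening: 0.032
9.8667 J [ 1.04   0.661  1.686 -1.086  1.556  0.838] p [0.4248 0.3142 0.0777] F [-2.2552 -0.1984  5.6658] open 0.031996872883686786
[[ 0.7676  0.6032 -0.2168]
 [ 0.641  -0.7203  0.2652]
 [ 0.0038 -0.3425 -0.9395]]
clock: 10.28
position: [0.4249, 0.3143, 0.0774]
eef_rot: [0.926, 0.336, -0.056, -0.163]
force: [-5.3, -1.2, 16.9]
opening: 0.0318
10.2833 J [ 1.04   0.664  1.684 -1.088  1.558  0.84 ] p [0.4249 0.3143 0.0774] F [-5.2901 -1.2085 16.9279] open 0.0318354903277794
[[ 0.7681  0.6035 -0.2141]
 [ 0.6403 -0.7213  0.264 ]
 [ 0.0049 -0.3399 -0.9405]]
```

View pics/b5.png

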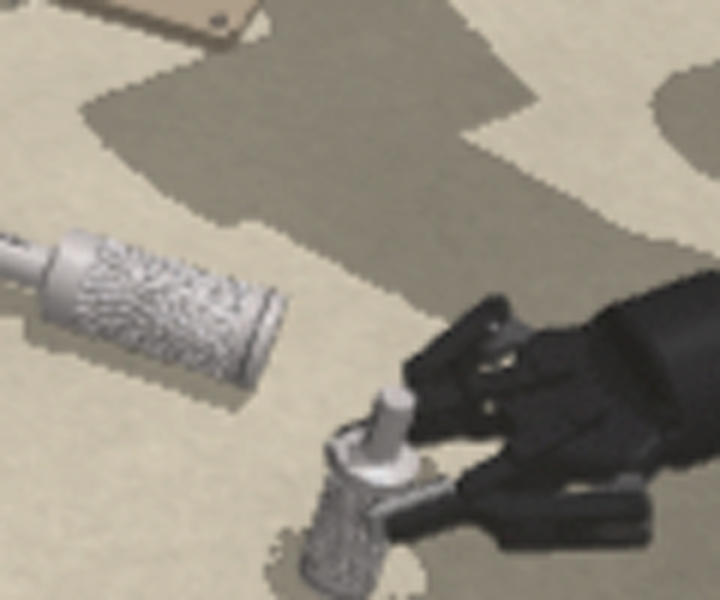

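The foot touches the bench, with Fz up by about 19 N. I'll ease back 1.5 mm, then open.

```bash
python3 -m crank '[{"travel":[0,-0.05,-0.14],"turn":[0,0,0],"jaw":2},{"travel":[0,0,0],"turn":[0,0,0],"jaw":2},{"travel":[0,0,0],"turn":[0,0,0],"jaw":3.6},{"travel":[0,0,0],"turn":[0,0,0],"jaw":4.6},{"travel":[0,0,0],"turn":[0,0,0],"jaw":6.5}]'
python3 -m crank '[{"travel":[0,0,0],"turn":[0,0,0],"jaw":6.5},{"travel":[0,0,0],"turn":[0,0,0],"jaw":6.5},{"travel":[0,0,0],"turn":[0,0,0],"jaw":6.5},{"travel":[0,0,0],"turn":[0,0,0],"jaw":6.5},{"travel":[0,0,0],"turn":[0,0,0],"jaw":6.5}]'
python3 - <<'E'
from kin import *
show()
crop("scene",(400,150,520,250),6,"b6.png");crop("top",(130,190,230,280),7,"b7.png")
E
```

```text
clock: 10.75
position: [0.4246, 0.314, 0.076]
eef_rot: [0.925, 0.336, -0.058, -0.165]
force: [0.6, 0.2, 0.8]
opening: 0.0566
clock: 11.17
position: [0.4246, 0.314, 0.0759]
eef_rot: [0.925, 0.336, -0.058, -0.165]
force: [-0.2, 1.2, 0.6]
opening: 0.065
11.1667 J [ 1.04   0.663  1.686 -1.085  1.554  0.839] p [0.4246 0.314  0.0759] F [-0.1507  1.209   0.647 ] open 0.06496032792991636
[[ 0.7673  0.6029 -0.2187]
 [ 0.6413 -0.7198  0.2658]
 [ 0.0028 -0.3442 -0.9389]]
```

View pics/b6.png

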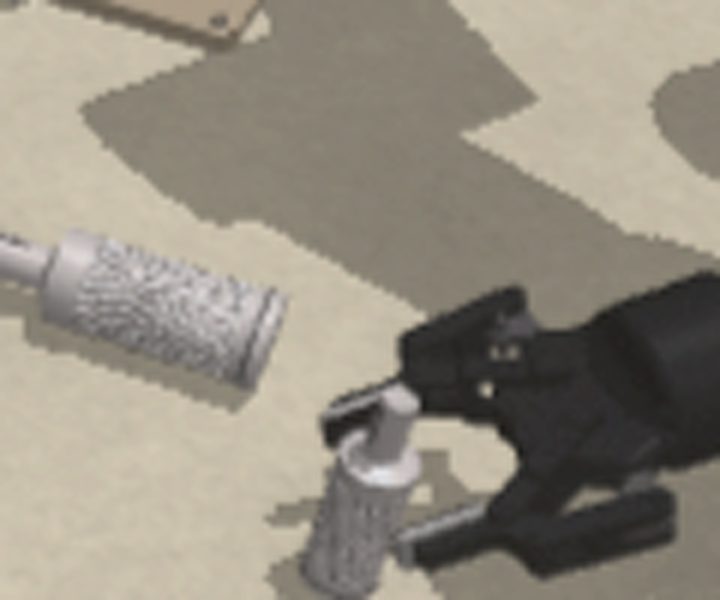

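View pics/b7.png

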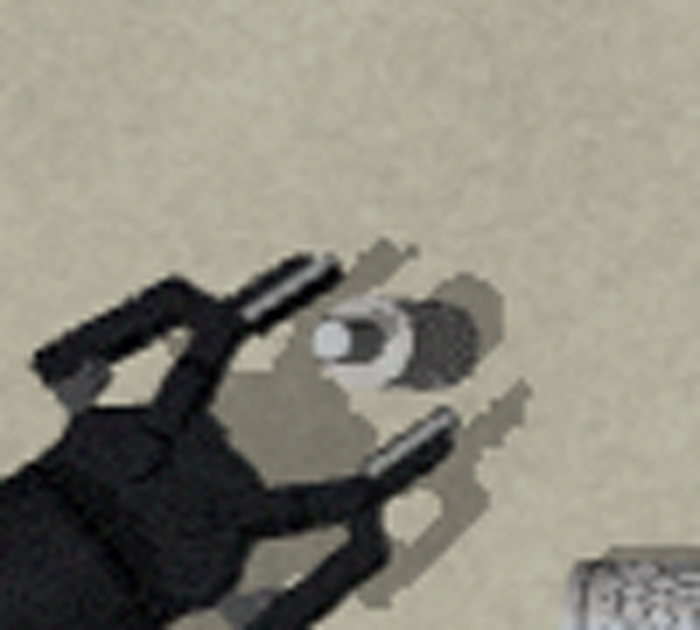

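The mandrel stands upright and clear of both fingers, at scene (462,228) and top (187,239). I'll back out along the tool axis.

```bash
python3 -m crank '[{"travel":[0,-1,0],"turn":[0,0,0],"jaw":6.5},{"travel":[0,-2,0],"turn":[0,0,0],"jaw":6.5},{"travel":[0,-2.5,0],"turn":[0,0,0],"jaw":6.5},{"travel":[0,-2.5,0],"turn":[0,0,0],"jaw":6.5},{"travel":[0,-2.5,0],"turn":[0,0,0],"jaw":6.5}]'
python3 - <<'E'
from kin import *
show()
crop("scene",(400,150,520,250),6,"b8.png");crop("top",(235,165,355,250),6,"b9.png")
c=lambda px:ray("top",px,0)[:2]
for t in ("tray_tab","tray_far","tray_mid"):
  for cc in("scene","top"): print(t,cc,[(round(d["conf"],2),np.round(d["position"],1),ray(cc,d["position"],.047 if t=="tray_mid" else .055)[:2]) for d in place_of(cc,t)])
E
```

```text
clock: 11.68
position: [0.3601, 0.3906, 0.1128]
eef_rot: [0.925, 0.336, -0.058, -0.165]
force: [0.8, -0.2, 0.6]
opening: 0.0651
11.6833 J [ 1.192  0.677  1.565 -0.986  1.706  0.805] p [0.3601 0.3906 0.1128] F [ 0.7949 -0.1702  0.6006] open 0.0651042973255105
[[ 0.7674  0.6026 -0.2189]
 [ 0.6411 -0.7198  0.266 ]
 [ 0.0028 -0.3445 -0.9388]]
tray_tab scene [(0.92, array([328.3, 186.5]), array([ 0.4805, -0.1104]))]
tray_tab top [(0.82, array([329.9, 232.9]), array([ 0.4803, -0.1079]))]
tray_far scene [(0.91, array([372.5, 239.1]), array([0.6034, 0.085 ]))]
tray_far top [(0.7, array([241.1, 132.7]), array([0.7454, 0.1304])), (0.64, array([193.3, 238.4]), array([0.4636, 0.2466])), (0.56, array([259.6, 183.2]), array([0.6093, 0.0775]))]
tray_mid scene [(0.9, array([347.8, 215.3]), array([ 0.5509, -0.0109]))]
tray_mid top [(0.91, array([291.7, 203.6]), array([ 0.5567, -0.0071])), (0.2, array([260.5, 184.1]), array([0.6082, 0.0765]))]
```

View pics/b8.png

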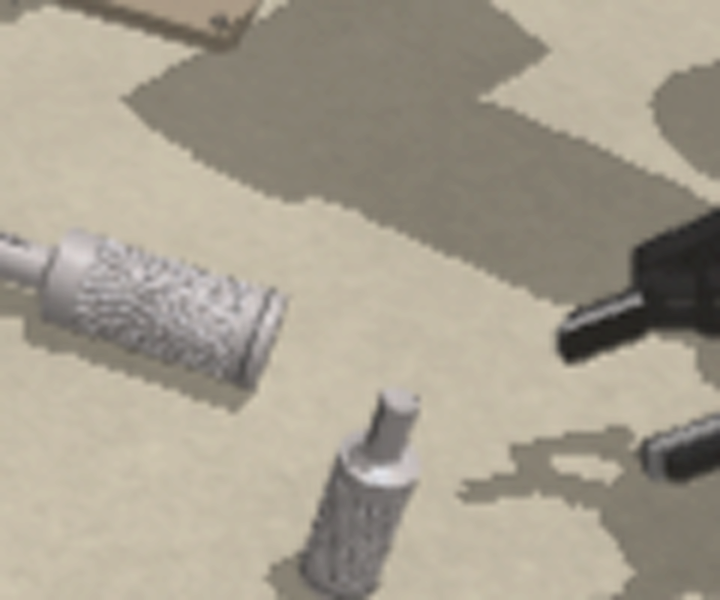

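View pics/b9.png

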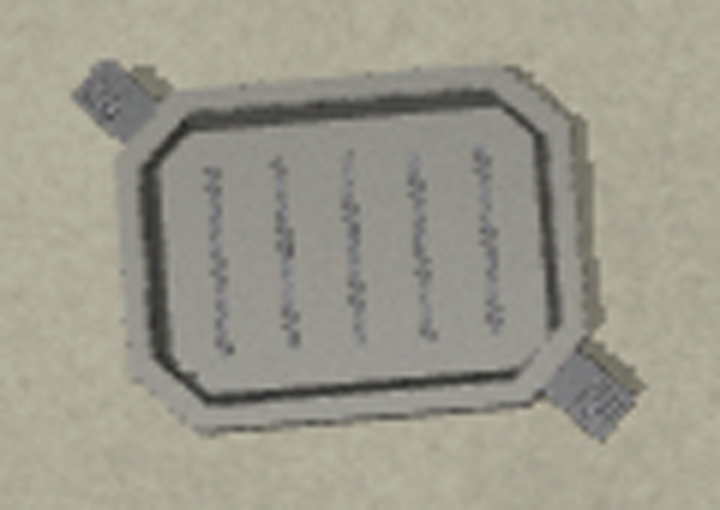

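Run:
```python
from kin import *
c=lambda x,y:(235+x/6,165+y/6)
q=[ray("top",c(*p),.058)[:2] for p in((545,390),(585,345),(637,395),(603,441))]
print(np.array(q)); tip=(q[2]+q[3])/2; base=(q[0]+q[1])/2; print("tip",tip,"base",base,np.linalg.norm(tip-base),"w",np.linalg.norm(q[2]-q[3]),np.linalg.norm(q[0]-q[1]))
psi=.095; d=-np.array([np.cos(psi)-np.sin(psi),np.sin(psi)+np.cos(psi)])/2**.5; print("dir",d,"tab from tip",tip-.016*d,"from base",base+.018*d)
ctr=np.mean([ray("top",c(*p),.058)[:2] for p in((123,270),(583,230),(340,78),(370,418))],0);print("ctr",ctr)
Rz=R.from_euler('z',psi).as_matrix()[:2,:2];print("tab from ctr",ctr+Rz@[-.0747,-.0997])
# rim outer corners scene view
crop("scene",(300,170,400,260),7,"c3.png")
```

```text
[[ 0.4876 -0.0973]
 [ 0.507  -0.1144]
 [ 0.4857 -0.1368]
 [ 0.4659 -0.1223]]
tip [ 0.4758 -0.1296] base [ 0.4973 -0.1059] 0.03200879665784882 w 0.02455205365771224 0.025921164138675953
dir [-0.6368 -0.771 ] tab from tip [ 0.486  -0.1172] from base [ 0.4858 -0.1197]
ctr [ 0.5483 -0.0141]
tab from ctr [ 0.4834 -0.1204]
```

View pics/c3.png

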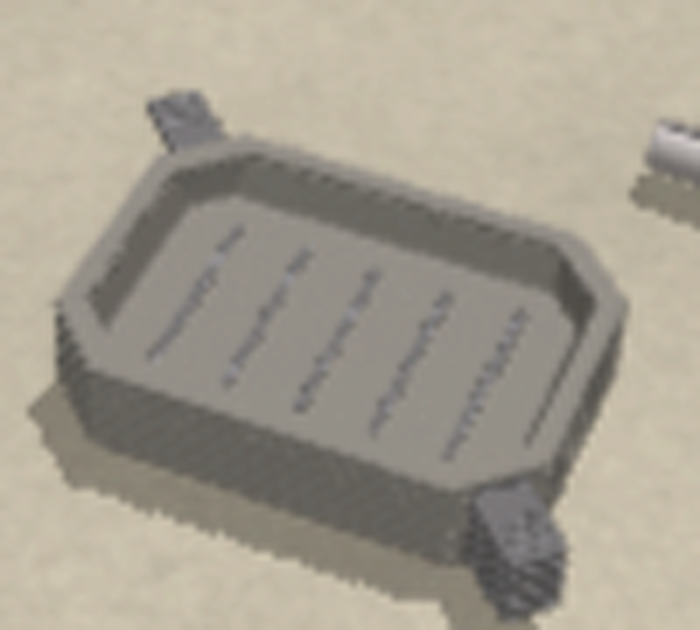

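```bash
cat >> kin.py <<'E'
PSI=.095
JX=np.array([np.cos(PSI-np.pi/4),np.sin(PSI-np.pi/4),0]); DN=np.array([0,0,-1.]); OUT=-np.array([np.cos(PSI+np.pi/4),np.sin(PSI+np.pi/4),0])
TAB=np.array([.484,-.1165,.055]); RT=frame(JX,DN)
E
python3 - <<'E'
from kin import *
s=sense()
A=frame([.767,.641,0],DN);pA=np.array([.38,.35,.30])
j,e=ik(A,pA,s["joints"]);print(j,e)
print(ik(RT,TAB+[0,0,.054+.10],j)); print(ik(RT,TAB+[0,0,.054],j))
plan(A,pA,15)
E
```

```text
[ 0.6501 -0.1547  1.7813 -0.      1.5151 -0.046 ] 3.7410704102905085e-09
(array([-0.334 , -0.1792,  1.969 ,  0.    ,  1.3518,  0.3564]), np.float64(8.326672684688674e-16))
(array([-0.334 , -0.0508,  2.0375, -0.    ,  1.1549,  0.3564]), np.float64(2.309319402371557e-12))
clock 12.1333 J [ 1.189  0.677  1.568 -0.988  1.704  0.805] p [0.3615 0.3886 0.1117] N 15 travel cm [-0.069 -0.885 -1.044] turn deg [ 4.66  -0.008  0.004] |d|mm 13.7 |w| 4.66
[0.351 0.396 0.178] [0.357 0.383 0.245] [0.38 0.35 0.3 ]
```

```bash
python3 -m crank '[{"travel":[-0.07,-0.885,-1.045],"turn":[4.66,0,0],"jaw":6.5},{"travel":[-0.07,-0.885,-1.045],"turn":[4.66,0,0],"jaw":6.5},{"travel":[-0.07,-0.885,-1.045],"turn":[4.66,0,0],"jaw":6.5},{"travel":[-0.07,-0.885,-1.045],"turn":[4.66,0,0],"jaw":6.5},{"travel":[-0.07,-0.885,-1.045],"turn":[4.66,0,0],"jaw":6.5}]'
python3 -m crank '[{"travel":[-0.07,-0.885,-1.045],"turn":[4.66,0,0],"jaw":6.5},{"travel":[-0.07,-0.885,-1.045],"turn":[4.66,0,0],"jaw":6.5},{"travel":[-0.07,-0.885,-1.045],"turn":[4.66,0,0],"jaw":6.5},{"travel":[-0.07,-0.885,-1.045],"turn":[4.66,0,0],"jaw":6.5},{"travel":[-0.07,-0.885,-1.045],"turn":[4.66,0,0],"jaw":6.5}]'
python3 -m crank '[{"travel":[-0.07,-0.885,-1.045],"turn":[4.66,0,0],"jaw":6.5},{"travel":[-0.07,-0.885,-1.045],"turn":[4.66,0,0],"jaw":6.5},{"travel":[-0.07,-0.885,-1.045],"turn":[4.66,0,0],"jaw":6.5},{"travel":[-0.07,-0.885,-1.045],"turn":[4.66,0,0],"jaw":6.5},{"travel":[-0.07,-0.885,-1.045],"turn":[4.66,0,0],"jaw":6.5}]'
python3 - <<'E'
from kin import *
show()
plan(RT,TAB+[0,0,.054+.08],20)
E
```

```text
clock: 12.55
position: [0.3502, 0.3967, 0.1794]
eef_rot: [0.872, 0.317, -0.126, -0.35]
force: [0.4, -1.3, 0.4]
opening: 0.0647
clock: 12.97
position: [0.357, 0.3829, 0.2462]
eef_rot: [0.784, 0.286, -0.187, -0.519]
force: [-0.1, -0.8, 1.0]
opening: 0.065
clock: 13.38
position: [0.3799, 0.3497, 0.3015]
eef_rot: [-0.663, -0.242, 0.24, 0.667]
force: [-0.1, -0.7, -2.1]
opening: 0.0649
13.3833 J [ 0.642 -0.1    1.725  0.005  1.512 -0.054] p [0.3799 0.3497 0.3015] F [-0.0682 -0.7314 -2.0601] open 0.06494109000159871
[[ 0.7675  0.0007 -0.641 ]
 [ 0.641   0.0062  0.7675]
 [ 0.0045 -1.      0.0043]]
clock 13.3833 J [ 0.642 -0.1    1.725  0.005  1.512 -0.054] p [0.3799 0.3497 0.3015] N 20 travel cm [ 0.469  0.556 -2.549] turn deg [-0.019  3.971  0.002] |d|mm 26.5 |w| 3.97
[0.467 0.255 0.273] [0.516 0.135 0.245] [0.522 0.007 0.217] [ 0.484 -0.116  0.189]
```

```bash
python3 -m crank '[{"travel":[0.469,0.556,-2.549],"turn":[0,3.97,0],"jaw":6.5},{"travel":[0.469,0.556,-2.549],"turn":[0,3.97,0],"jaw":6.5},{"travel":[0.469,0.556,-2.549],"turn":[0,3.97,0],"jaw":6.5},{"travel":[0.469,0.556,-2.549],"turn":[0,3.97,0],"jaw":6.5},{"travel":[0.469,0.556,-2.549],"turn":[0,3.97,0],"jaw":6.5}]'
python3 -m crank '[{"travel":[0.469,0.556,-2.549],"turn":[0,3.97,0],"jaw":6.5},{"travel":[0.469,0.556,-2.549],"turn":[0,3.97,0],"jaw":6.5},{"travel":[0.469,0.556,-2.549],"turn":[0,3.97,0],"jaw":6.5},{"travel":[0.469,0.556,-2.549],"turn":[0,3.97,0],"jaw":6.5},{"travel":[0.469,0.556,-2.549],"turn":[0,3.97,0],"jaw":6.5}]'
python3 -m crank '[{"travel":[0.469,0.556,-2.549],"turn":[0,3.97,0],"jaw":6.5},{"travel":[0.469,0.556,-2.549],"turn":[0,3.97,0],"jaw":6.5},{"travel":[0.469,0.556,-2.549],"turn":[0,3.97,0],"jaw":6.5},{"travel":[0.469,0.556,-2.549],"turn":[0,3.97,0],"jaw":6.5},{"travel":[0.469,0.556,-2.549],"turn":[0,3.97,0],"jaw":6.5}]'
python3 -m crank '[{"travel":[0.469,0.556,-2.549],"turn":[0,3.97,0],"jaw":6.5},{"travel":[0.469,0.556,-2.549],"turn":[0,3.97,0],"jaw":6.5},{"travel":[0.469,0.556,-2.549],"turn":[0,3.97,0],"jaw":6.5},{"travel":[0.469,0.556,-2.549],"turn":[0,3.97,0],"jaw":6.5},{"travel":[0.469,0.556,-2.549],"turn":[0,3.97,0],"jaw":6.5}]'
python3 - <<'E'
from kin import *
show()
plan(RT,TAB+[0,0,.054+.05],5)
crop("scene",(260,100,400,230),5,"d1.png");crop("top",(250,165,390,270),5,"d2.png")
E
```

```text
clock: 13.8
position: [0.4673, 0.2534, 0.2719]
eef_rot: [-0.696, -0.122, 0.121, 0.697]
force: [0.4, 1.1, -0.6]
opening: 0.0653
clock: 14.22
position: [0.5162, 0.1342, 0.2439]
eef_rot: [-0.706, 0.0, -0.001, 0.708]
force: [1.2, 0.2, -0.0]
opening: 0.0647
clock: 14.63
position: [0.5216, 0.0055, 0.2158]
eef_rot: [-0.696, 0.122, -0.123, 0.697]
force: [-0.2, 0.9, -0.1]
opening: 0.0653
clock: 15.05
position: [0.483, -0.1174, 0.1877]
eef_rot: [-0.664, 0.24, -0.241, 0.666]
force: [0.4, 0.0, 0.4]
opening: 0.065
15.05 J [-0.343 -0.062  1.902  0.003  1.301  0.35 ] p [ 0.483  -0.1174  0.1877] F [0.429  0.0223 0.3647] open 0.06503739748357236
[[ 0.7686  0.0011  0.6398]
 [-0.6398  0.0023  0.7686]
 [-0.0007 -1.      0.0025]]
clock 15.05 J [-0.343 -0.062  1.902  0.003  1.301  0.35 ] p [ 0.483  -0.1174  0.1877] N 5 travel cm [0.004 0.575 0.026] turn deg [-0.028 -0.043 -0.008] |d|mm 5.8 |w| 0.05
[ 0.484 -0.117  0.159]
```

View pics/d1.png

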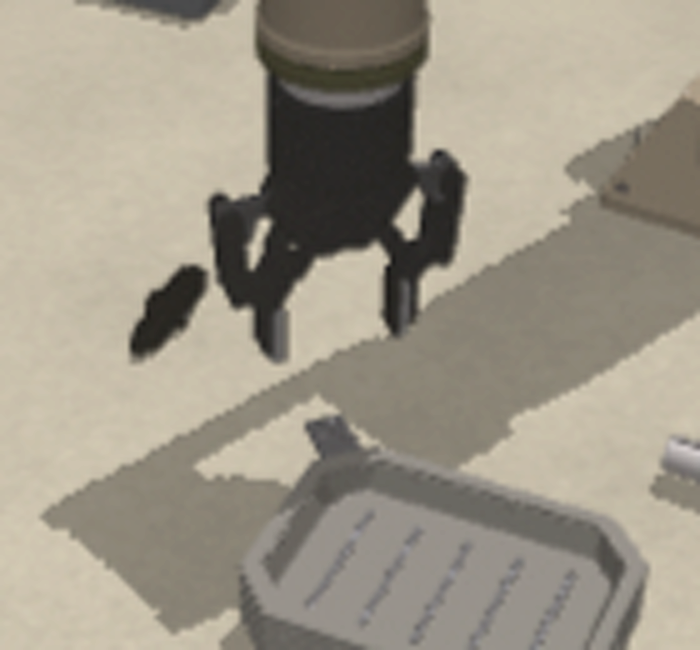

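View pics/d2.png

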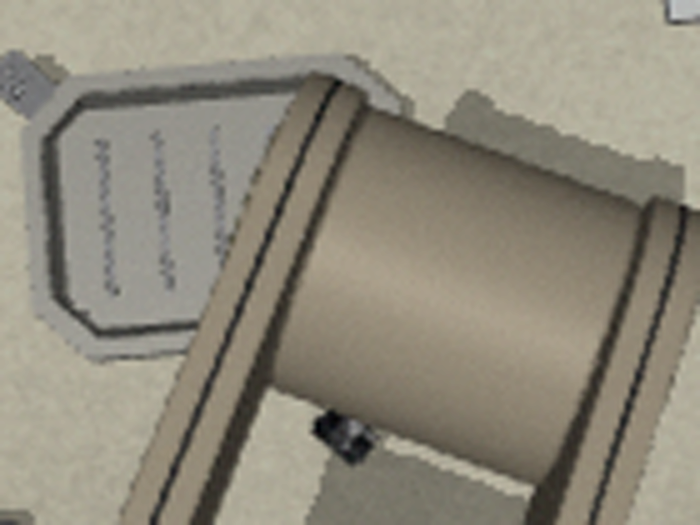

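Run:
```python
from kin import *
s=sense();p=np.array(s["position"]);M=R.from_quat(s["eef_rot"]).as_matrix()
f=lambda P:(proj("scene",P)-[260,100])*5
y=M[:,1]
print("tips mid",f(p+.068*y),"fingers tips",f(p+.068*y+.037*M[:,0]),f(p+.068*y-.037*M[:,0]))
print("TAB top",f(TAB+[0,0,.003]),"tip",f(TAB+OUT*.016+[0,0,.003]),"base",f(TAB-OUT*.018+[0,0,.003]))
for a in(.012,-.012): print("tip corner",f(TAB+OUT*.016+[0,0,.003]+a*JX),"base c",f(TAB-OUT*.018+[0,0,.003]+a*JX))
```

```text
tips mid [330.5495 341.6832] fingers tips [268.1974 355.5089] [391.8341 328.0941]
TAB top [329.4538 428.4883] tip [319.5517 411.8942] base [340.8247 447.544 ]
tip corner [300.3267 416.381 ] base c [321.2594 452.2241]
tip corner [338.6716 407.4319] base c [360.2808 442.89  ]
```

The tab shows at scene crop (325,435) → pixel (325,187). It lies between the two finger paths and is centred to about 2 mm. Descending 60 mm.

```bash
python3 -m crank '[{"travel":[0,1.2,0],"turn":[0,0,0],"jaw":5},{"travel":[0,1.2,0],"turn":[0,0,0],"jaw":5},{"travel":[0,1.2,0],"turn":[0,0,0],"jaw":5},{"travel":[0,1.2,0],"turn":[0,0,0],"jaw":5},{"travel":[0,1.2,0.2],"turn":[0,0,0],"jaw":5}]'
python3 - <<'E'
from kin import *
show()
crop("scene",(280,120,380,220),7,"d3.png")
s=sense();p=np.array(s["position"]);M=R.from_quat(s["eef_rot"]).as_matrix()
f=lambda P:(proj("scene",P)-[280,120])*7
print("tips mid",f(p+.068*M[:,1]),"grasp pt",f(p+.054*M[:,1]),"TAB",f(TAB+[0,0,.003]))
E
```

```text
clock: 15.57
position: [0.485, -0.1133, 0.1264]
eef_rot: [-0.665, 0.239, -0.238, 0.667]
force: [-1.0, 0.2, -0.1]
opening: 0.0498
15.5667 J [-0.334  0.021  1.942  0.003  1.179  0.353] p [ 0.485  -0.1133  0.1264] F [-1.0109  0.249  -0.0907] open 0.049788380407934305
[[ 0.7723  0.0005  0.6352]
 [-0.6352  0.0028  0.7723]
 [-0.0014 -1.      0.0025]]
tips mid [330.3292 466.5332] grasp pt [330.8943 440.4525] TAB [321.2353 459.8836]
```

View pics/d3.png

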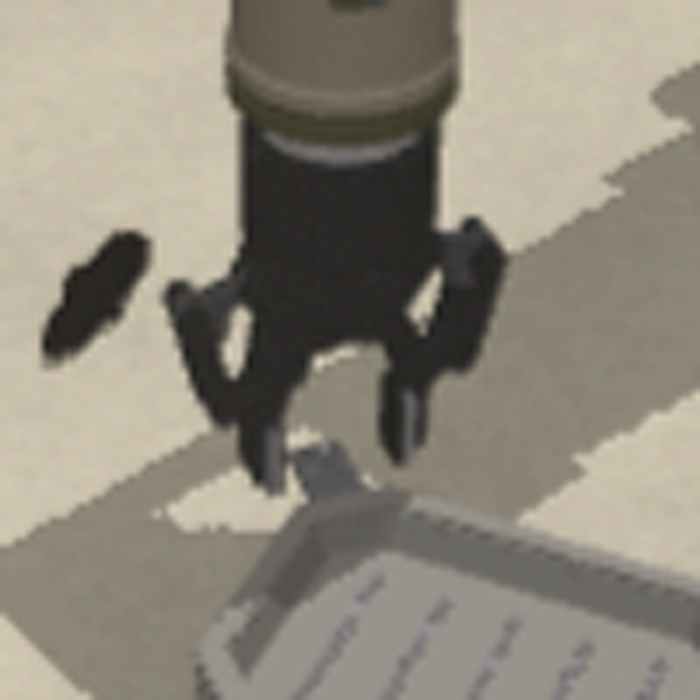

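The finger tips, now at tab height, are at crop (265,485) and (400,460), so their midpoint is (333,472). The tab centre is at (329,473), which means it is centred to about 2 mm. I'll shift 1.5 mm in +x, lower 22 mm and close.

```bash
python3 -m crank '[{"travel":[0.15,0.44,0],"turn":[0,0,0],"jaw":5},{"travel":[0,0.44,0],"turn":[0,0,0],"jaw":5},{"travel":[0,0.44,0],"turn":[0,0,0],"jaw":5},{"travel":[0,0.44,0],"turn":[0,0,0],"jaw":5},{"travel":[0,0.44,0],"turn":[0,0,0],"jaw":5}]'
python3 - <<'E'
from kin import *
show()
crop("scene",(280,120,380,220),7,"d4.png")
E
```

```text
clock: 16.03
position: [0.4869, -0.1151, 0.1064]
eef_rot: [-0.664, 0.238, -0.24, 0.667]
force: [0.5, 0.2, 0.1]
opening: 0.0501
16.0333 J [-0.336  0.056  1.948  0.003  1.136  0.352] p [ 0.4869 -0.1151  0.1064] F [0.5312 0.1748 0.084 ] open 0.050081825685609385
[[ 0.7715  0.0026  0.6362]
 [-0.6362  0.0021  0.7715]
 [ 0.0007 -1.      0.0033]]
```

View pics/d4.png

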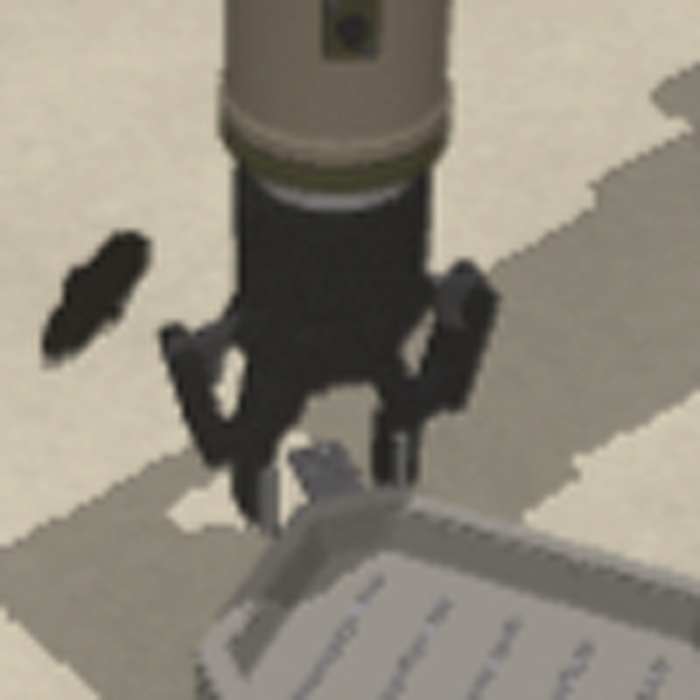

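Both fingers straddle the tab. Closing.

```bash
python3 -m crank '[{"travel":[0,0.1,0],"turn":[0,0,0],"jaw":3.4},{"travel":[0,0,0],"turn":[0,0,0],"jaw":2.6},{"travel":[0,0,0],"turn":[0,0,0],"jaw":1},{"travel":[0,0,0],"turn":[0,0,0],"jaw":1},{"travel":[0,0,0],"turn":[0,0,0],"jaw":1}]'
python3 -m crank '[{"travel":[0,0,0],"turn":[0,0,0],"jaw":1},{"travel":[0,0,0],"turn":[0,0,0],"jaw":1},{"travel":[0,0,0],"turn":[0,0,0],"jaw":1},{"travel":[0,0,0],"turn":[0,0,0],"jaw":1},{"travel":[0,0,0],"turn":[0,0,0],"jaw":1}]'
python3 - <<'E'
from kin import *
show();print(sense()["moment"])
crop("scene",(280,120,380,220),7,"d5.png")
crop("top",(235,165,355,250),6,"d6.png")
E
```

```text
clock: 16.5
position: [0.4868, -0.115, 0.1057]
eef_rot: [-0.664, 0.239, -0.239, 0.666]
force: [0.4, -0.1, 0.5]
opening: 0.0226
clock: 16.92
position: [0.4868, -0.115, 0.1056]
eef_rot: [-0.664, 0.239, -0.239, 0.666]
force: [-0.2, -0.8, 3.4]
opening: 0.0225
16.9167 J [-0.336  0.057  1.948  0.003  1.135  0.352] p [ 0.4868 -0.115   0.1056] F [-0.2379 -0.7908  3.4174] open 0.02251573257870094
[[ 0.7715  0.0021  0.6362]
 [-0.6362  0.0022  0.7715]
 [ 0.0002 -1.      0.0031]]
[-0.0374  0.1325 -0.0358]
```

View pics/d5.png

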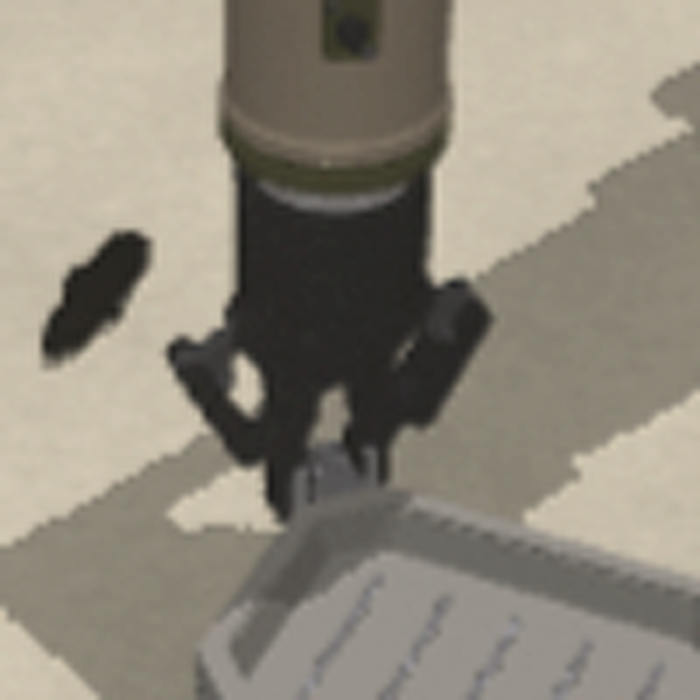

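View pics/d6.png

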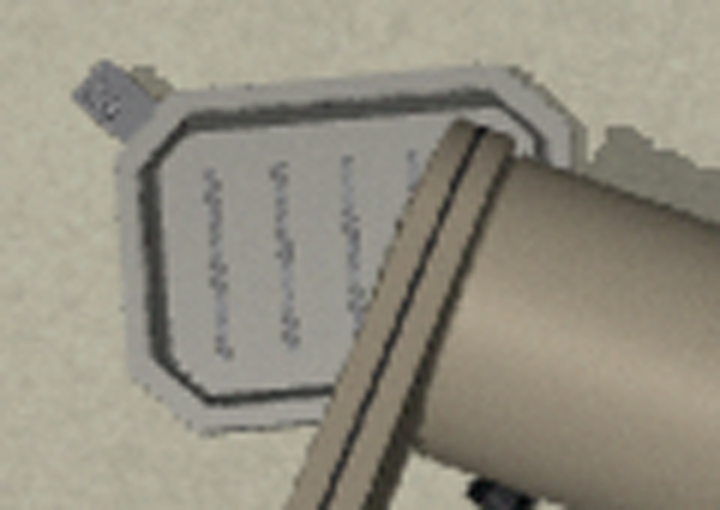

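The tab is pinched, with the opening at 22.5 mm. Now the peel: I rotate about the far-corner line, which in the tool frame is the pivot (0, 0.0506, 0.221). Per 0.5° the travel is (0, -0.193, 0.045) cm.

```bash
python3 -m crank '[{"travel":[0,-0.193,0.045],"turn":[-0.5,0,0],"jaw":1},{"travel":[0,-0.193,0.045],"turn":[-0.5,0,0],"jaw":1},{"travel":[0,-0.193,0.045],"turn":[-0.5,0,0],"jaw":1},{"travel":[0,-0.193,0.045],"turn":[-0.5,0,0],"jaw":1},{"travel":[0,-0.193,0.045],"turn":[-0.5,0,0],"jaw":1}]'
python3 -m crank '[{"travel":[0,-0.193,0.045],"turn":[-0.5,0,0],"jaw":1},{"travel":[0,-0.193,0.045],"turn":[-0.5,0,0],"jaw":1},{"travel":[0,-0.193,0.045],"turn":[-0.5,0,0],"jaw":1},{"travel":[0,-0.193,0.045],"turn":[-0.5,0,0],"jaw":1},{"travel":[0,-0.193,0.045],"turn":[-0.5,0,0],"jaw":1}]'
python3 - <<'E'
from kin import *
show();print(sense()["moment"])
crop("scene",(290,130,400,250),6,"e1.png")
crop("top",(235,165,355,250),6,"e2.png")
E
```

```text
clock: 17.43
position: [0.4882, -0.1128, 0.115]
eef_rot: [0.679, -0.244, 0.234, -0.652]
force: [0.5, 1.1, -1.5]
opening: 0.0229
clock: 17.85
position: [0.4901, -0.1111, 0.1249]
eef_rot: [0.693, -0.249, 0.229, -0.636]
force: [0.2, -0.4, -0.2]
opening: 0.0227
17.85 J [-0.279  0.067  1.9   -0.084  1.21   0.441] p [ 0.4901 -0.1111  0.1249] F [ 0.2348 -0.352  -0.2059] open 0.022692602783205798
[[ 0.7715 -0.0539  0.634 ]
 [-0.6363 -0.0659  0.7687]
 [ 0.0003 -0.9964 -0.0851]]
[-0.046  -0.166  -0.0739]
```

View pics/e1.png

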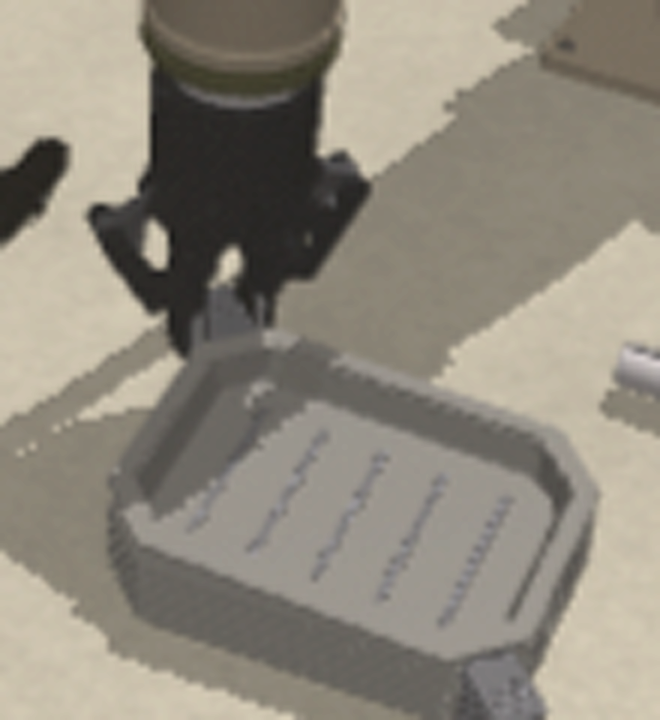

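View pics/e2.png

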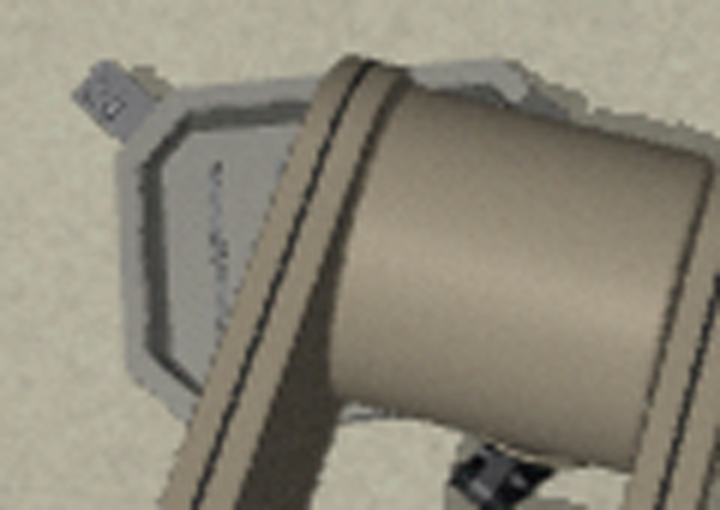

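The tab corner has come up with the gripper, and the far corner at top (255,181) still sits in the nest with the stack unmoved. I'll continue to about 9° and look.

```bash
python3 -m crank '[{"travel":[0,-0.193,0.045],"turn":[-0.5,0,0],"jaw":1},{"travel":[0,-0.193,0.045],"turn":[-0.5,0,0],"jaw":1},{"travel":[0,-0.193,0.045],"turn":[-0.5,0,0],"jaw":1},{"travel":[0,-0.193,0.045],"turn":[-0.5,0,0],"jaw":1},{"travel":[0,-0.193,0.045],"turn":[-0.5,0,0],"jaw":1}]'
python3 -m crank '[{"travel":[0,-0.193,0.045],"turn":[-0.5,0,0],"jaw":1},{"travel":[0,-0.193,0.045],"turn":[-0.5,0,0],"jaw":1},{"travel":[0,-0.193,0.045],"turn":[-0.5,0,0],"jaw":1},{"travel":[0,0,0],"turn":[0,0,0],"jaw":1},{"travel":[0,0,0],"turn":[0,0,0],"jaw":1}]'
python3 - <<'E'
from kin import *
show();print(sense()["moment"])
crop("scene",(290,130,400,250),6,"e3.png")
E
```

```text
clock: 18.37
position: [0.492, -0.1085, 0.1341]
eef_rot: [0.707, -0.254, 0.223, -0.621]
force: [0.8, -0.9, -0.2]
opening: 0.0227
clock: 18.78
position: [0.4934, -0.1066, 0.1394]
eef_rot: [0.715, -0.257, 0.22, -0.612]
force: [0.3, 0.3, -0.1]
opening: 0.0228
18.7833 J [-0.234  0.084  1.858 -0.145  1.272  0.502] p [ 0.4934 -0.1066  0.1394] F [ 0.2914  0.3228 -0.1426] open 0.022782089213798762
[[ 0.7718 -0.0978  0.6283]
 [-0.6358 -0.1184  0.7627]
 [-0.0002 -0.9881 -0.1535]]
[ 0.0649 -0.1583 -0.1055]
```

View pics/e3.png

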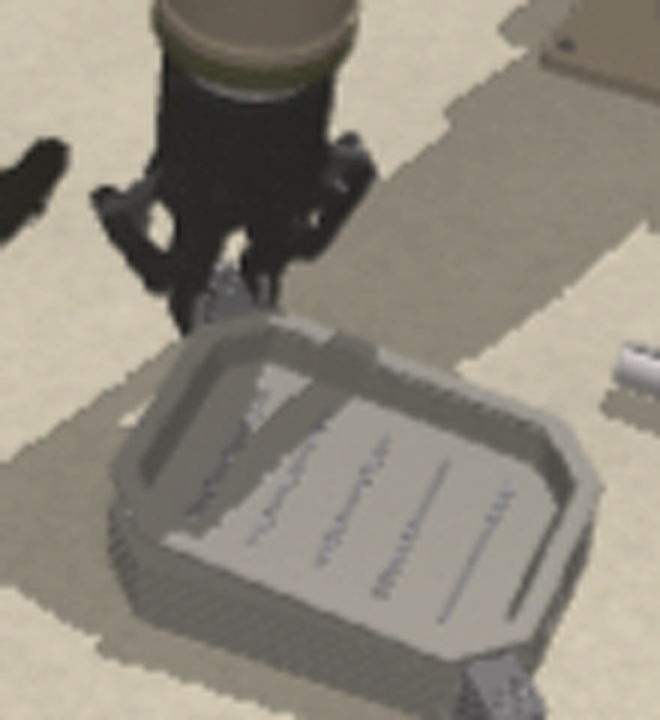

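Tilted 8.8°, with the tab 34 mm up and the far corner seated. I'll lift straight up slowly: world +z = tool (0, -0.988, -0.154).

```bash
python3 -m crank '[{"travel":[0,-0.2,-0.03],"turn":[0,0,0],"jaw":1},{"travel":[0,-0.2,-0.03],"turn":[0,0,0],"jaw":1},{"travel":[0,-0.2,-0.03],"turn":[0,0,0],"jaw":1},{"travel":[0,-0.2,-0.03],"turn":[0,0,0],"jaw":1},{"travel":[0,-0.2,-0.03],"turn":[0,0,0],"jaw":1}]'
python3 - <<'E'
from kin import *
show();print(sense()["moment"])
crop("scene",(290,130,400,250),6,"e4.png")
crop("top",(235,165,355,250),6,"e5.png")
E
```

```text
clock: 19.25
position: [0.4933, -0.1069, 0.1498]
eef_rot: [0.715, -0.257, 0.22, -0.612]
force: [-0.7, 0.1, -0.7]
opening: 0.0224
19.25 J [-0.235  0.07   1.851 -0.144  1.291  0.499] p [ 0.4933 -0.1069  0.1498] F [-0.7154  0.0991 -0.7014] open 0.02242571759921203
[[ 0.7714 -0.0977  0.6288]
 [-0.6363 -0.1184  0.7623]
 [-0.0001 -0.9882 -0.1535]]
[-0.0131  0.0189 -0.0352]
```

View pics/e4.png

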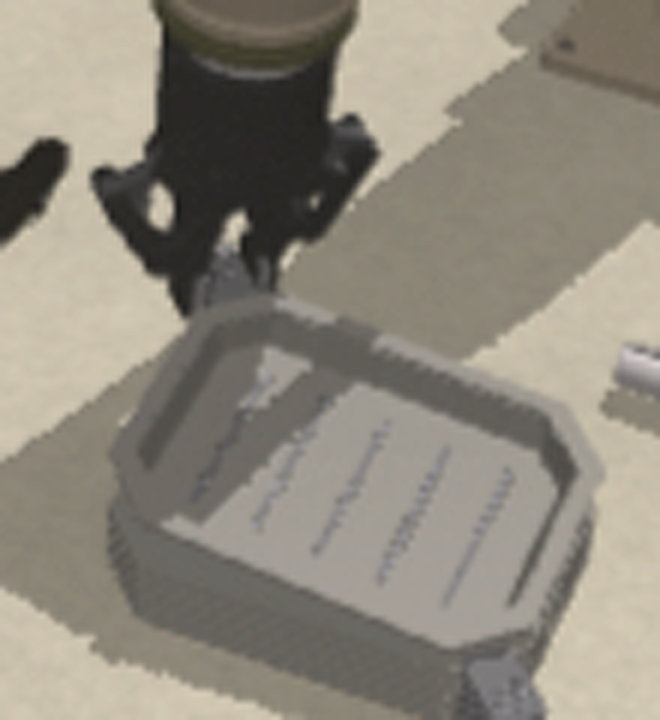

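View pics/e5.png

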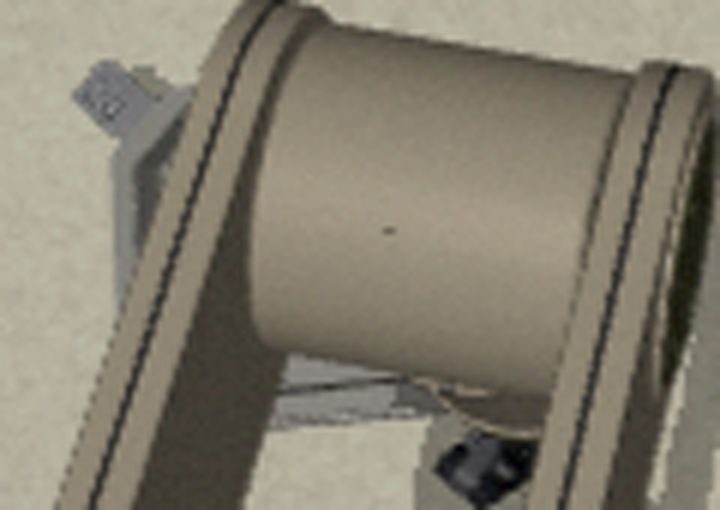

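The far corner has lifted about 10 mm and the stack, whose tab is at scene (373,242), hasn't moved. I'll carry on up.

```bash
python3 -m crank '[{"travel":[0,-0.4,-0.06],"turn":[0,0,0],"jaw":1},{"travel":[0,-0.6,-0.09],"turn":[0,0,0],"jaw":1},{"travel":[0,-1,-0.15],"turn":[0,0,0],"jaw":1},{"travel":[0,-1,-0.15],"turn":[0,0,0],"jaw":1},{"travel":[0,-1,-0.15],"turn":[0,0,0],"jaw":1}]'
python3 - <<'E'
from kin import *
show()
crop("scene",(290,100,400,250),5,"e6.png")
p=np.array(sense()["position"])
plan(RT,np.array([.487,-.115,.29]),15)
E
```

```text
clock: 19.77
position: [0.4938, -0.1067, 0.1915]
eef_rot: [0.715, -0.256, 0.22, -0.612]
force: [0.3, -0.3, -1.5]
opening: 0.0229
19.7667 J [-0.234  0.02   1.82  -0.141  1.37   0.488] p [ 0.4938 -0.1067  0.1915] F [ 0.2625 -0.2883 -1.5386] open 0.022908024954635536
[[ 0.7715 -0.0969  0.6288]
 [-0.6362 -0.1186  0.7623]
 [ 0.0007 -0.9882 -0.1531]]
clock 19.8167 J [-0.234  0.018  1.817 -0.141  1.372  0.488] p [ 0.4949 -0.107   0.194 ] N 15 travel cm [-0.005 -0.633 -0.127] turn deg [0.582 0.002 0.015] |d|mm 6.5 |w| 0.58
[ 0.493 -0.108  0.226] [ 0.491 -0.111  0.258] [ 0.487 -0.115  0.29 ]
```

View pics/e6.png

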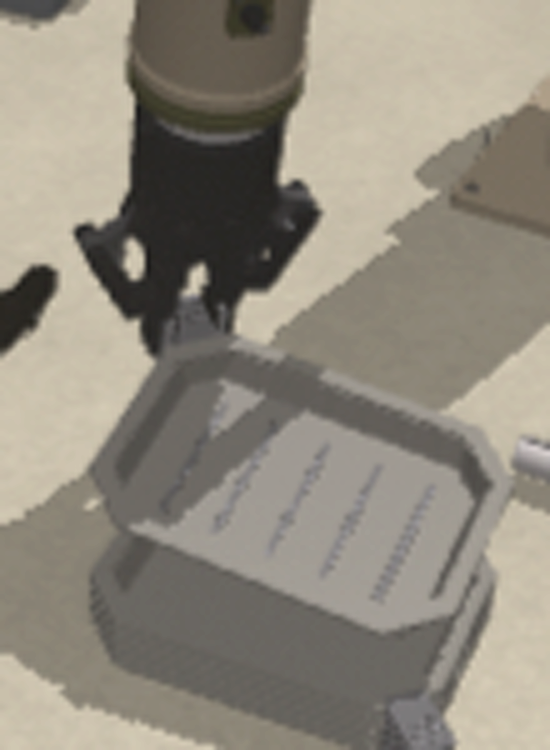

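The tray is free and the stack is still on the bench. Raising to z 0.29 and levelling.

```bash
python3 -m crank '[{"travel":[0,-0.633,-0.127],"turn":[0.58,0,0],"jaw":1},{"travel":[0,-0.633,-0.127],"turn":[0.58,0,0],"jaw":1},{"travel":[0,-0.633,-0.127],"turn":[0.58,0,0],"jaw":1},{"travel":[0,-0.633,-0.127],"turn":[0.58,0,0],"jaw":1},{"travel":[0,-0.633,-0.127],"turn":[0.58,0,0],"jaw":1}]'
python3 -m crank '[{"travel":[0,-0.633,-0.127],"turn":[0.58,0,0],"jaw":1},{"travel":[0,-0.633,-0.127],"turn":[0.58,0,0],"jaw":1},{"travel":[0,-0.633,-0.127],"turn":[0.58,0,0],"jaw":1},{"travel":[0,-0.633,-0.127],"turn":[0.58,0,0],"jaw":1},{"travel":[0,-0.633,-0.127],"turn":[0.58,0,0],"jaw":1}]'
python3 -m crank '[{"travel":[0,-0.633,-0.127],"turn":[0.58,0,0],"jaw":1},{"travel":[0,-0.633,-0.127],"turn":[0.58,0,0],"jaw":1},{"travel":[0,-0.633,-0.127],"turn":[0.58,0,0],"jaw":1},{"travel":[0,-0.633,-0.127],"turn":[0.58,0,0],"jaw":1},{"travel":[0,-0.633,-0.127],"turn":[0.58,0,0],"jaw":1}]'
python3 -m crank '[{"travel":[0,0,0],"turn":[0,0,0],"jaw":1},{"travel":[0,0,0],"turn":[0,0,0],"jaw":1},{"travel":[0,0,0],"turn":[0,0,0],"jaw":1},{"travel":[0,0,0],"turn":[0,0,0],"jaw":1},{"travel":[0,0,0],"turn":[0,0,0],"jaw":1}]'
python3 - <<'E'
from kin import *
show()
crop("scene",(270,60,400,250),4,"f1.png")
im=get_image("scene")[:,:,::-1];cv2.imwrite("pics/f2.png",im)
im=get_image("top")[:,:,::-1];cv2.imwrite("pics/f3.png",im)
for t in("tray_tab","tray_far","tray_mid"):
  P=[place_of(c,t) for c in("scene","top")]
  print(t,[[(round(d["conf"],2),np.round(d["position"],1)) for d in x] for x in P])
s=sense();p=np.array(s["position"]);M=R.from_quat(s["eef_rot"]).as_matrix()
for n,v in(("tab",[0,.05,0]),("mid",[0,.058,.124]),("far",[0,.05,.221])): 
    q=p+M@v; print(n,q,proj("scene",q),proj("top",q))
E
```

```text
clock: 20.23
position: [0.492, -0.1083, 0.2228]
eef_rot: [0.699, -0.251, 0.226, -0.631]
force: [0.3, -0.2, -0.7]
opening: 0.0225
clock: 20.65
position: [0.4898, -0.1112, 0.2549]
eef_rot: [0.683, -0.245, 0.233, -0.648]
force: [-0.5, 0.4, -0.5]
opening: 0.0228
clock: 21.07
position: [0.4864, -0.1153, 0.2867]
eef_rot: [0.666, -0.239, 0.239, -0.665]
force: [-0.3, -0.9, -1.8]
opening: 0.023
clock: 21.48
position: [0.4863, -0.115, 0.2855]
eef_rot: [0.666, -0.24, 0.238, -0.665]
force: [-0.9, -0.7, -0.4]
opening: 0.0227
21.4833 J [-0.334 -0.133  1.785 -0.002  1.492  0.356] p [ 0.4863 -0.115   0.2855] F [-0.9173 -0.7307 -0.3931] open 0.022691676802005786
[[ 0.7717 -0.0025  0.636 ]
 [-0.636  -0.0014  0.7717]
 [-0.001  -1.     -0.0027]]
tray_tab [[(0.77, array([325.6, 132.3]))], []]
tray_far [[(0.65, array([377.6, 184.4]))], [(0.68, array([246. , 173.6])), (0.63, array([188.1, 239. ]))]]
tray_mid [[(0.73, array([353.6, 164.4])), (0.57, array([345.5, 229.4])), (0.54, array([455.6, 233.5]))], [(0.89, array([285. , 198.4]))]]
tab [ 0.4864 -0.1153  0.2361] [327.1701 133.6345] [333.974  227.4046]
mid [ 0.5653 -0.0196  0.2278] [346.0707 163.3983] [290.1603 191.0743]
far [0.627  0.0552 0.2356] [363.7956 185.5573] [256.0189 162.3778]
```

View pics/f1.png

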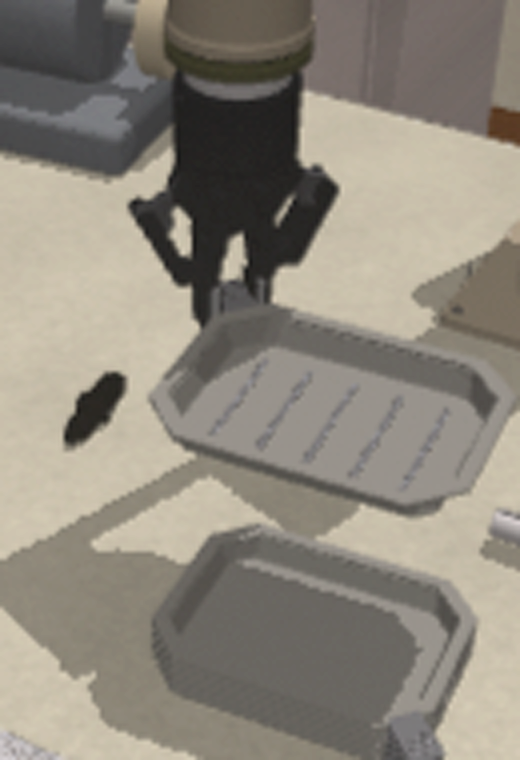

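View pics/f2.png

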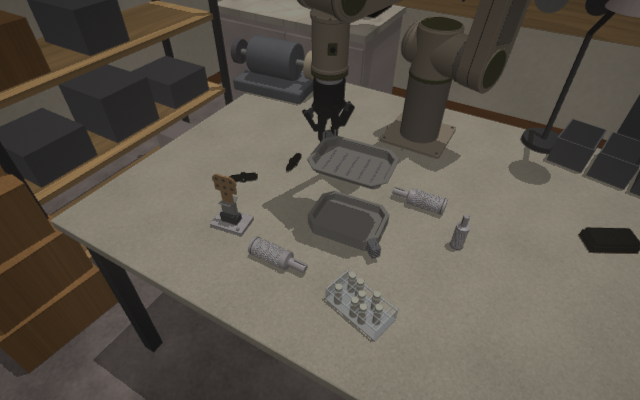

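View pics/f3.png

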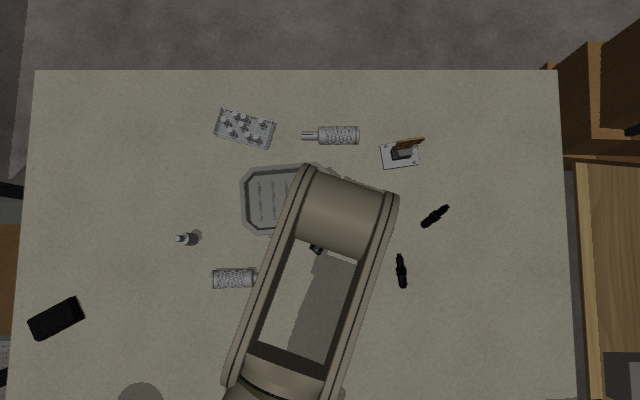

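Run:
```python
from kin import *
f,e=tri((377.6,184.4),(246,173.6));m,e2=tri((353.6,164.4),(285,198.4));print("far",f,e,"mid",m,e2)
t=np.array([.4864,-.1153,.236]);Rz=R.from_euler('z',PSI).as_matrix()
print("expect far",t+Rz@[.1317,.1777,0],"mid",t+Rz@[.0747,.0997,-.008])
for q in(t+Rz@[.1317,.1777,0],t+Rz@[.1317,.1777,-.03]): print(proj("scene",q),proj("top",q))
# rim outline corners expected in f1 crop for level tray
c=t+Rz@[.0747,.0997,.003]
for a in((75,74),(49,100),(-49,100),(-75,74),(-75,-74),(-49,-100),(49,-100),(75,-74)): print(np.round((proj("scene",c+Rz@np.array([a[0],a[1],0])/1000)-[270,60])*4))
```

```text
far [0.6028 0.0778 0.231 ] 0.0006925157460861889 mid [ 0.5499 -0.0072  0.2196] 0.0010833528600053804
expect far [0.6007 0.0741 0.236 ] mid [ 0.5513 -0.009   0.228 ]
[376.5558 181.6138] [247.0356 174.2199]
[375.165  191.7945] [249.7054 176.591 ]
[409. 499.]
[469. 485.]
[518. 390.]
[489. 356.]
[266. 300.]
[212. 311.]
[144. 394.]
[165. 429.]
```

The tray hangs level: far corner at z 0.231 and middle at z 0.220, against 0.236 and 0.228 if perfectly level, so it sags about 2°. One last check of the mandrel, the stack and the bystanders.

Run:
```python
from kin import *
crop("scene",(300,180,500,260),4,"g1.png")
for c in("scene","top"):
  for t,z in(("joint_a_mid",.011),("vial_rack",0)):
    print(c,t,[(round(d["conf"],2),ray(c,d["position"],z)[:2]) for d in place_of(c,t)[:2]])
show();print(sense()["joint_velocities"])
```

```text
scene joint_a_mid [(0.45, array([ 0.5389, -0.382 ]))]
scene vial_rack [(0.9, array([0.7676, 0.133 ]))]
top joint_a_mid [(0.54, array([ 0.5239, -0.3924])), (0.3, array([0.5782, 0.0117]))]
top vial_rack [(0.97, array([0.7687, 0.1375]))]
22.1833 J [-0.334 -0.133  1.784 -0.002  1.492  0.356] p [ 0.4865 -0.1152  0.2862] F [-0.139  -0.269  -0.8733] open 0.022567588190037235
[[ 0.7715 -0.0014  0.6362]
 [-0.6362 -0.0017  0.7715]
 [-0.     -1.     -0.0022]]
[ 0.0016 -0.0005 -0.0016 -0.0007 -0.     -0.0006]
```

View pics/g1.png

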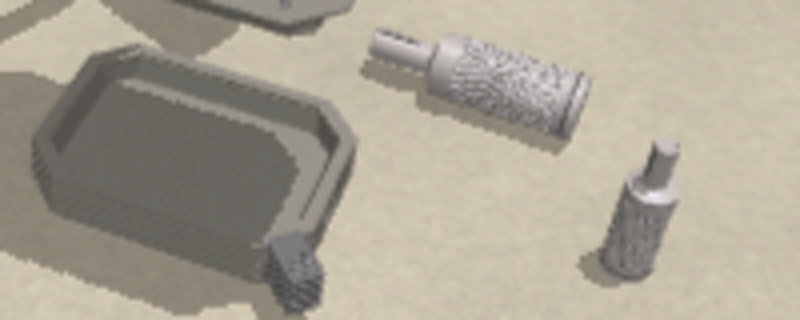

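The mandrel stands upright at scene (460,235), the stack sits flat with its tongue at (373,248), and the bystanders haven't moved. Handing in.

```bash
python3 -c "
from plant import *
print(hand_in())"
```

```text
the job is handed in; nothing more can be done
None
```

I stood the smallest mandrel upright on clear bench near (0.46, 0.27) and let go of it. I then peeled the top tray up by its tab while the far corner stayed in the nest, lifted it free, and handed in at about 22 s. `hand_in()` gives no verdict.

- **Tray:** it is held level and still. The grasp at the tab is at z ≈ 0.236 m, and the far corner and middle measured about 0.231 and 0.220 m. It sags about 2° in the grip.
- **Mandrel and stack:** the last picture shows the mandrel upright on its foot and the stack flat where it started.
- **Bystanders:** the vial rack and the finger joint the detector reported measured within about 15 mm of their first readings. That is the detector's own scatter, and the 20 mm limit is only a little above it. The second finger joint was checked only by eye in the pictures, and looks unmoved.
- **Disagreements:** the detector and my own edge measurements differed by about 1 cm on the tab's position. I settled it by comparing finger tips and tab in the picture before closing. In the final checks the tab went undetected in the top view, where the arm hides it.

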